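# Set up the load-cell check on the lab bench

### The job

Set up the load-cell check: first plug every signal module on the bench fully home into a socket of the white dock, one to a socket (there may be one, two or three modules), and only then thread the three check weights, neck up, down the load cell's post, the large one first, then the medium, then the small, each right home on what is below it. The load cell is delicate, so lower every weight gently down to its seat rather than dropping or pressing it (60 N on the pan, weights included, is its limit), and leave the glassware and other things on the bench where they are.

Things in the scene. Friction and masses are not known exactly. Their poses are not given: they have to be found in the camera images.
- module1_c (a point): centre of a loose plug-in signal module: grey plastic block 48 (x) x 66 (y) x 58 (z) mm, dark top face with a small green window, z up, standing on the bench. The whole lower part of the block is the plug: it fits a dock socket upright, either way round (half turn). This point is half-way up, 29 mm above its underside. About 0.15 kg. May be absent
- module2_c (a point): the same for a second, identical module; may be absent
- module3_c (a point): the same for a third, identical module; may be absent
- dock_hole0 (a point): middle of the mouth of the first of three alike rectangular sockets in the fixed white signal dock (a low block 92 x 250 x 30 mm, no bottom connector or latch, sockets side by side 78 mm apart along its length). On the dock's top face, 30 mm above the bench; the socket is 51 (x) x 69 (y) mm, 20 mm deep, with 3 mm chamfered edges, z up. A seated module stands 38 mm proud of the dock, its centre 9 mm above this point
- dock_hole1 (a point): the same for the second (middle) socket
- dock_hole2 (a point): the same for the third socket
- stand: fixed load cell: aluminium block 130 x 130 x 30 mm carrying a round dark pan and, in its middle, an upright round steel post 18 mm in diameter with a tapered tip, tip 116 mm above the bench. Origin at the middle of its underside, z up
- pan: the load cell's round pan, 110 mm in diameter, 10 mm thick, around the foot of the post; origin at the middle of its underside, 30 mm above the bench. It takes at most 60 N, the weights' own load (about 15 N) included; it is rigid, with no spring. A weight dropped on it, or pressed or struck hard, overloads it; nor may a weight slide down the post faster than 0.4 m/s
- pan_top (a point): middle of the pan's top face (on the post's axis), 40 mm above the bench; the post stands 76 mm above this point, its last 8 mm tapered
- weight_large_c (a point): large steel check weight: a disc 100 mm in diameter and 12 mm thick with a gripping neck 40 mm in diameter and 18 mm tall on top (30 mm tall in all), a 24 mm hole right through on its axis. z up the axis, neck upward, as it stands on the bench. This point is on the axis half-way up, 15 mm above its underside. About 0.7 kg
- weight_medium_c (a point): medium steel check weight: the same with a disc 84 mm in diameter, same thickness, neck, hole and height; about 0.5 kg. Resting on the neck of the large one its underside is 30 mm above the pan
- weight_small_c (a point): small steel check weight: the same with a disc 68 mm in diameter, same thickness, neck, hole and height; about 0.35 kg. Resting on the neck of the medium one its underside is 60 mm above the pan
- amber_bottle: amber glass reagent bottle, 84 mm in diameter, 190 mm tall; a bystander to leave alone; origin at the middle of its underside
- flask1: conical glass flask, 150 mm tall; a bystander to leave alone; origin at the middle of its underside
- flask2: conical glass flask, 130 mm tall; a bystander to leave alone; origin at the middle of its underside
- beaker: glass beaker, 70 mm wide, 90 mm tall; a bystander to leave alone; origin at the middle of its underside
- dish: closed glass dish, 68 mm in diameter, 16 mm tall; a bystander to leave alone; origin at the middle of its underside
- stopper: rubber stopper, 42 mm wide, 30 mm tall; a bystander to leave alone; origin at the middle of its underside
- driver: screwdriver lying on the bench; a bystander to leave alone; origin near its middle, at bench level
Not all that is in view belongs to the job. What is shaped like the part that bears module1_c but brown or red is not meant.

How it is judged:
By the outcome, as a careful person would: the job done as asked, in the order asked, and still so for the second after the job is handed in, with the robot touching nothing.
Of module1, module2, module3 only 1 to 3 are there at a start; the rules pass over those that are not, and their reading is None.
At some moment in a run one of module1, module2, module3, weight_large, weight_medium, weight_small may be knocked a few centimetres aside while the robot is not near it.
It also fails if it takes over 210 s, if anything falls off the work surface, if the arm or the gripper's body presses on something with over 40 N, if the wrist force passes 120 N, or if a joint passes its speed limit or range.

### The arm

A 6-joint arm with a two-finger parallel gripper is mounted at the origin on the work surface. World frame = base frame: x ahead of the robot, y to its left, z up, the work surface at z = 0. Lengths are in m, angles in rad, forces in N, time in s.
With the tool pointing down it reaches from about 0.35 to 0.775 m from the base axis. Payload 7.3 kg.
Tool frame: the origin (TCP) lies at the very end of the fingers, on their centre line; the grasp point (between the pads) lies 19 mm behind it; z points along the fingers, x is the direction in which the jaws open and shut, and the axes are right-handed (so a half turn about z gives the same grasp; the last joint's range is limited). The gripper opens to 92 mm and grips with 3 to 60 N. Pads are 19 mm wide; open, the fingers measure 130 mm over their backs; the gripper's body (75 mm by 190 mm) begins 47 mm behind the grasp point.
Start: joints at [-1.309, 0.342, 1.524, -0, 1.275, -0.146], TCP at [0.208, -0.482, 0.227] pointing down, gripper open.
Joint ranges: [-2.53, 2.53], [-0.77, 2.02], [0.04, 2.7], [-1, 4.14], [0.28, 2.66], [-3.11, 3.11]. Speed limits (rad/s): [2.57, 2.57, 3.14, 3.14, 3.14, 3.14].

### API

Orientations are given as [roll, pitch, yaw] about the fixed x, y, z axes, in that order (R = Rz(yaw) Ry(pitch) Rx(roll)).
In Python, from cell import robot, read_camera, nets gives the robot as it stands. The module is installed in compiled form; this text tells all that it offers.
- The arm moves only by the tool carry_out, never from a script. Its arguments are lists of equal length, an entry for each row: "translation": the shift along the tool's x, y, z in m, a list of three; "turn": the turn, a rotation vector about the tool's x, y, z in rad, a list of three; "gripper": the gripper's target within -1 to 1 (shut at 1, half-way at 0, fully open at -1). A call has 1 to 10 rows; each row shifts and turns the commanded pose from where the row before left it, along the tool's axes as they then stand; what a row does not reach is not made up. A row lasts 1/10 s, in which the tool goes at most 50 mm and 8.59 degrees, less where a joint would pass 70% of its speed; a pose out of reach is approached as far as the arm can. A call with a gripper value outside its range is refused whole. The fingers move at their own pace and stop on an object; "squeeze" is the grip in N (left out, the last holds). Time passes only in rows, so rows that do not move let the fingers close. It gives the time, the measured TCP pose, the force and the opening at its end, in the units of the state.
- robot.observe(): the state, without advancing time (a new reading comes with each control period).
- read_camera(name): name is "side" or "top" or "wrist"; returns a dict with "img" (480x640x3 uint8, red, green, blue), "fx", "fy", "cx", "cy" (pixels), "world_from_camera" (4x4, takes a point from camera to world coordinates). Camera axes: x right, y down, z forward; pixel columns grow to the right and rows downward; lengths in m; the calibration is good to about 2 mm. The wrist camera is an equidistant fisheye: a pixel r from the principal point sees the ray r / f radians off the axis. A picture is of the moment at which its call begins. There is no depth.
- robot.hand_in(): hands the job in, once; it reports no verdict.
Trained networks look in a picture, given as the dict that the camera call returned (one of the last four; its "shot" number tells which), for a name from the list of things; names that differ only in an ending like _2 or _b are one class to them, and where a whole thing is asked for, a point or a joint stands for the part that bears it (a point fixed in the world has none). Each returns a list of dicts, best first, with "score" (0 to 1); they miss things now and then, are a little off and sometimes report something else, mostly with a low value. They report only what shows in the picture. A call takes as long as a camera call. They do not tell look-alikes from the thing itself.
- nets.regions_of(picture, name): "region" (480x640 bool, what is visible of it) and "pixel" ([column, row] in pixels, amid what is visible of it).
- nets.tip_of(picture, name): "pixel" ([column, row] in pixels: a listed point, or the origin of a listed thing).
The state is a dict: "time": time; "qpos": joint angles; "qvel": joint speeds; "joint_efforts": joint torques, N m; "tool_pos": TCP position; "tool_rot": TCP orientation; "contact_force": force on the tool from outside, world axes, zero at the start; "torque": the same for the moment, N m; "opening": finger opening in m.
Only numpy, scipy, OpenCV 4.12 (cv2) and the standard library are available. Lean on these libraries where they do the work, as an engineer would, in place of code of your own. Each camera call takes 0.05 s, during which the arm holds its last target. There are 200 camera calls.

## Working session

There is one attempt and no reset: what is moved stays moved. The work goes in short steps, Python scripts to look and compute and a tool call to move; the robot and the scene stay as the last step left them, time stands still between calls to the robot, and variables do not carry over. Pictures are saved under pics/ and viewed, about 12 in all and at most 16, crops included, and the job is handed in when it is done.

Besides the shell and the picture viewer there is one more tool, called as name(argument=value, ...), one argument or row to a line, values as JSON. carry_out: Moves the arm, as the interface text tells. Its arguments: {"type":"object","properties":{"translation":{"type":"array","items":{"type":"array","items":{"type":"number"}}},"turn":{"type":"array","items":{"type":"array","items":{"type":"number"}}},"gripper":{"type":"array","items":{"type":"number"}},"squeeze":{"type":"number"}},"required":["translation","turn","gripper"]}

```bash
mkdir -p pics; cat > h.py <<'E'
import numpy as np, cv2
from cell import robot, read_camera, nets
from scipy.spatial.transform import Rotation as R
def ray(p,px):
    M=np.array(p["world_from_camera"]);u,v=(px[0]-p["cx"])/p["fx"],(px[1]-p["cy"])/p["fy"]
    return M[:3,3],u,v,M
def pray(p,px,fish=False):
    o,u,v,M=ray(p,px)
    if fish:
        r=np.hypot(u,v);d=np.array([0,0,1.]) if r<1e-9 else np.array([np.sin(r)*u/r,np.sin(r)*v/r,np.cos(r)])
    else: d=np.array([u,v,1.])
    d=M[:3,:3]@d
    return o,d/np.linalg.norm(d)
def atz(p,px,z,fish=False):
    o,d=pray(p,px,fish);return o+d*(z-o[2])/d[2]
def tri(rs):
    A=sum(np.eye(3)-np.outer(d,d) for o,d in rs);b=sum((np.eye(3)-np.outer(d,d))@o for o,d in rs)
    x=np.linalg.solve(A,b);res=max(np.linalg.norm((np.eye(3)-np.outer(d,d))@(x-o)) for o,d in rs)
    return x,res
def proj(p,X,fish=False):
    M=np.linalg.inv(np.array(p["world_from_camera"]));c=M[:3,:3]@X+M[:3,3]
    if fish:
        r=np.hypot(c[0],c[1]);t=np.arctan2(r,c[2]);u,v=(c[:2]/max(r,1e-9))*t
    else:u,v=c[:2]/c[2]
    return np.array([u*p["fx"]+p["cx"],v*p["fy"]+p["cy"]])
def save(p,n): cv2.imwrite("pics/"+n,p["img"][:,:,::-1])
E
python3 - <<'E'
from h import *
np.set_printoptions(precision=4,suppress=True)
P={}
for c in ["top","side"]:
    p=P[c]=read_camera(c);save(p,c+"0.png");print(c,p["fx"],np.array(p["world_from_camera"])[:3,3])
names=["module1_c","dock_hole0","pan_top","weight_large_c","weight_medium_c","weight_small_c","amber_bottle","flask1","flask2","beaker","dish","stopper","driver","stand"]
zs=dict(module1_c=.029,dock_hole0=.03,pan_top=.04,weight_large_c=.015,weight_medium_c=.015,weight_small_c=.015)
for n in names:
    for c in P:
        for t in nets.tip_of(P[c],n):
            if t["score"]>.2: print(n,c,round(t["score"],2),np.round(t["pixel"]),atz(P[c],t["pixel"],zs.get(n,0)))
s=robot.observe();print(s)
E
```

```text
top 588.7886834754067 [ 0.4333 -0.0141  1.468 ]
side 454.6639813978635 [0.1554 0.6595 0.7539]
module1_c top 0.88 [318. 313.] [0.3458 0.0006 0.029 ]
module1_c top 0.78 [292. 272.] [0.4431 0.065  0.029 ]
module1_c top 0.62 [208. 315.] [0.3349 0.2691 0.029 ]
module1_c top 0.61 [269. 323.] [0.3191 0.1197 0.029 ]
module1_c side 0.97 [344. 287.] [0.4394 0.0637 0.029 ]
module1_c side 0.94 [394. 286.] [0.3481 0.0053 0.029 ]
module1_c side 0.9 [383. 328.] [0.3206 0.1214 0.029 ]
module1_c side 0.89 [347. 385.] [0.324 0.266 0.029]
module1_c side 0.72 [242. 234.] [0.731  0.0395 0.029 ]
module1_c side 0.31 [368. 248.] [ 0.4463 -0.0724  0.029 ]
dock_hole0 top 0.64 [431. 209.] [ 0.6063 -0.2699  0.03  ]
dock_hole0 top 0.64 [367. 200.] [ 0.6245 -0.1136  0.03  ]
dock_hole0 top 0.59 [398. 205.] [ 0.6136 -0.1885  0.03  ]
dock_hole0 side 0.95 [334. 197.] [ 0.6138 -0.2067  0.03  ]
dock_hole0 side 0.95 [313. 213.] [ 0.6252 -0.1176  0.03  ]
dock_hole0 side 0.68 [349. 184.] [ 0.6079 -0.2802  0.03  ]
pan_top top 0.57 [232. 203.] [0.6083 0.2176 0.04  ]
pan_top side 0.95 [235. 302.] [0.6053 0.2226 0.04  ]
pan_t
[... 1746 characters left out ...]
 0.509  -0.4556  0.    ]
driver side 0.74 [407. 170.] [ 0.5103 -0.4725  0.    ]
stand top 0.87 [229. 204.] [0.6116 0.2308 0.    ]
stand side 0.77 [236. 316.] [0.6053 0.2272 0.    ]
stand side 0.49 [238. 306.] [0.619  0.2036 0.    ]
{'time': 1.5, 'qpos': array([-1.309 ,  0.342 ,  1.5241, -0.    ,  1.2754, -0.146 ]), 'qvel': array([-0.0007, -0.0013,  0.0005,  0.0005,  0.0004, -0.0004]), 'joint_efforts': array([  0.0006, -43.1123, -24.4478,   0.0718,   0.0483,   0.    ]), 'tool_pos': array([ 0.2082, -0.482 ,  0.2268]), 'tool_rot': array([ 3.1416, -0.0001, -1.163 ]), 'contact_force': array([-1.044 , -0.535 , -0.8923]), 'torque': array([ 0.0117,  0.0063, -0.0177]), 'opening': 0.09167410958171161}
```

View pics/top0.png

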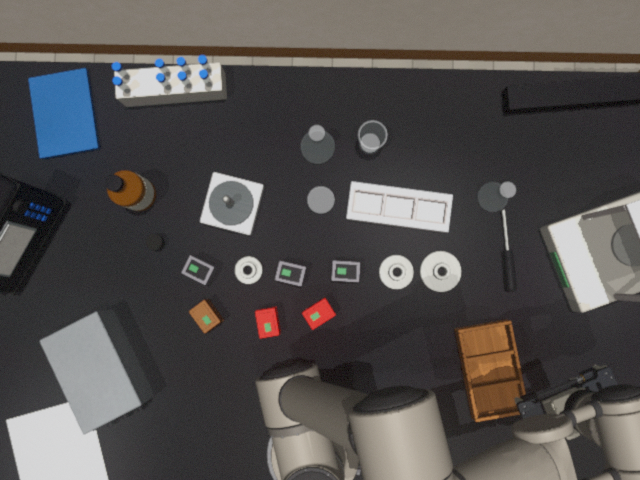

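View pics/side0.png

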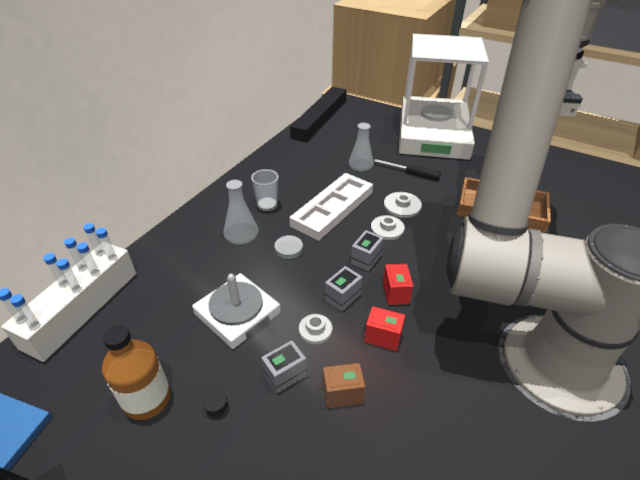

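Three grey modules in the top view: (198,270), (291,272), (346,271). The red ones at (268,323) and (318,313) and the brown one at (204,317) are decoys. The dock is at (398,205) and the load cell at (232,203). The weights are large (440,271), medium (397,271) and small (248,269).

```bash
cat >> h.py <<'E'
np.set_printoptions(precision=4,suppress=True)
def go(xyz,yaw=None):
    s=robot.observe();Rm=R.from_euler("xyz",s["tool_rot"]).as_matrix();y0=s["tool_rot"][2]
    d=Rm.T@(np.array(xyz)-s["tool_pos"]);w=0 if yaw is None else -((yaw-y0+np.pi)%(2*np.pi)-np.pi)
    print("t",round(s["time"],1),"pos",s["tool_pos"],"rot",s["tool_rot"],"F",s["contact_force"],"op",round(s["opening"],4));print("tool delta",d*1000,"mm; turn z",round(w,4))
E
python3 - <<'E'
from h import *
p=read_camera("wrist");M=np.array(p["world_from_camera"]);s=robot.observe()
T=R.from_euler("xyz",s["tool_rot"]).as_matrix()
print("cam in tool",T.T@(M[:3,3]-s["tool_pos"]),"\n",T.T@M[:3,:3],p["fx"],p["cx"],p["cy"])
go([.55,-.19,.30],-.115)
E
```

```text
cam in tool [-0.0011 -0.0779 -0.1573] 
 [[ 1.      0.0015  0.0004]
 [-0.0015  0.9589  0.2838]
 [-0.     -0.2838  0.9589]] 371.64829954431775 314.56014002033754 239.61488595527348
t 1.6 pos [ 0.2082 -0.482   0.2267] rot [ 3.1416 -0.     -1.163 ] F [0.8298 1.3025 0.2633] op 0.0918
tool delta [-132.4745 -429.5445  -73.3094] mm; turn z -1.048
```

carry_out(
  translation=[
    [-0.0132,-0.043,-0.0073],
    [-0.0132,-0.043,-0.0073],
    [-0.0132,-0.043,-0.0073],
    [-0.0132,-0.043,-0.0073],
    [-0.0132,-0.043,-0.0073],
    [-0.0132,-0.043,-0.0073],
    [-0.0132,-0.043,-0.0073],
    [-0.0132,-0.043,-0.0073],
    [-0.0132,-0.043,-0.0073],
    [-0.0132,-0.043,-0.0073],
  ],
  turn=[
    [0,0,0],
    [0,0,0],
    [0,0,0],
    [0,0,0],
    [0,0,0],
    [0,0,0],
    [0,0,0],
    [0,0,0],
    [0,0,0],
    [0,0,0],
  ],
  gripper=[-1,-1,-1,-1,-1,-1,-1,-1,-1,-1],
)

```text
time: 2.55
tool_pos: [0.5518, -0.1888, 0.3001]
tool_rot: [-3.142, -0.0, -1.163]
contact_force: [1.5, -0.6, 0.7]
opening: 0.0916
```

carry_out(
  translation=[
    [0,0,0],
    [0,0,0],
    [0,0,0],
    [0,0,0],
    [0,0,0],
    [0,0,0],
    [0,0,0],
    [0,0,0],
    [0,0,0],
  ],
  turn=[
    [0,0,-0.149],
    [0,0,-0.149],
    [0,0,-0.149],
    [0,0,-0.149],
    [0,0,-0.149],
    [0,0,-0.149],
    [0,0,-0.149],
    [0,0,0],
    [0,0,0],
  ],
  gripper=[-1,-1,-1,-1,-1,-1,-1,-1,-1],
)

```text
time: 3.45
tool_pos: [0.5506, -0.1903, 0.2997]
tool_rot: [3.142, 0.0, -0.124]
contact_force: [-1.2, 0.3, -0.9]
opening: 0.092
```

```bash
python3 - <<'E'
from h import *
p=read_camera("wrist");save(p,"w1.png");go([.615,-.19,.3],-.115)
for n,z in [("dock_hole0",.03),("module1_c",.029),("weight_medium_c",.015),("weight_large_c",.015)]:
    for t in nets.tip_of(p,n):
        if t["score"]>.2: print(n,round(t["score"],2),np.round(t["pixel"],1),atz(p,t["pixel"],z,1))
E
```

```text
t 3.5 pos [ 0.5506 -0.1902  0.2997] rot [ 3.1415  0.     -0.1236] F [-0.189  -0.1949  0.4711] op 0.092
tool delta [63.8578 -8.1626 -0.302 ] mm; turn z -0.0086
dock_hole0 0.79 [363.1 256.9] [ 0.6016 -0.2673  0.03  ]
dock_hole0 0.76 [363.6 128.9] [ 0.6169 -0.1145  0.03  ]
dock_hole0 0.72 [363.1 194. ] [ 0.6085 -0.1899  0.03  ]
module1_c 0.95 [193.8   3.6] [0.4389 0.0688 0.029 ]
module1_c 0.89 [125.   75.5] [ 0.3393 -0.0005  0.029 ]
weight_medium_c 0.73 [235.  205.1] [ 0.4532 -0.1867  0.015 ]
weight_large_c 0.96 [250.  289.3] [ 0.4524 -0.2997  0.015 ]
weight_large_c 0.21 [214.1 106.3] [ 0.4461 -0.063   0.015 ]
```

View pics/w1.png

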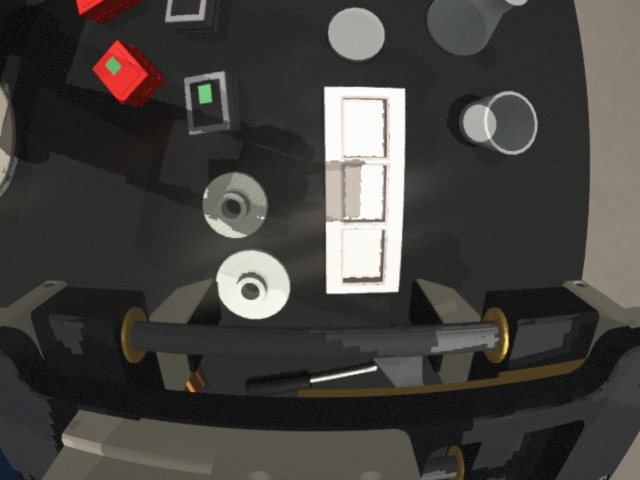

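```bash
cat >> h.py <<'E'
def rect(p,c,z,half=.08,mm=.5,fish=True):
    "orthophoto of plane z about c: col -> +x, row -> +y, mm per pixel"
    n=int(2*half*1000/mm);a=(np.arange(n)+.5)*mm/1000-half;X,Y=np.meshgrid(c[0]+a,c[1]+a)
    M=np.linalg.inv(np.array(p["world_from_camera"]));C=np.stack([X,Y,np.full_like(X,z)],-1)@M[:3,:3].T+M[:3,3]
    if fish:
        r=np.hypot(C[...,0],C[...,1]);k=np.arctan2(r,C[...,2])/np.maximum(r,1e-9)
    else: k=1/C[...,2]
    return cv2.remap(p["img"],(C[...,0]*k*p["fx"]+p["cx"]).astype(np.float32),(C[...,1]*k*p["fy"]+p["cy"]).astype(np.float32),cv2.INTER_LINEAR)
def towld(px,c,half=.08,mm=.5): return np.array(c[:2])+((np.array(px)+.5)*mm/1000-half)
E
python3 - <<'E'
from h import *
p=read_camera("wrist");c=(.6085,-.19);o=rect(p,c,.03,.14,.5)
g=o.min(2);m=((g>110)*255).astype(np.uint8);m=cv2.morphologyEx(m,cv2.MORPH_CLOSE,np.ones((15,15)))
k=max(cv2.findContours(m,0,2)[0],key=cv2.contourArea);r=cv2.minAreaRect(k);print(r,towld(r[0],c,.14))
cv2.drawContours(o,[cv2.boxPoints(r).astype(int)],0,(255,0,0),1)
c2=(.4461,-.063);o2=rect(p,c2,.058,.07,.25)
cv2.imwrite("pics/o1.png",np.hstack([o,o2])[:,:,::-1])
E
```

```text
((283.5810241699219, 278.521484375), (503.9474182128906, 188.28282165527344), 83.92195892333984) [ 0.6105 -0.1905]
```

View pics/o1.png

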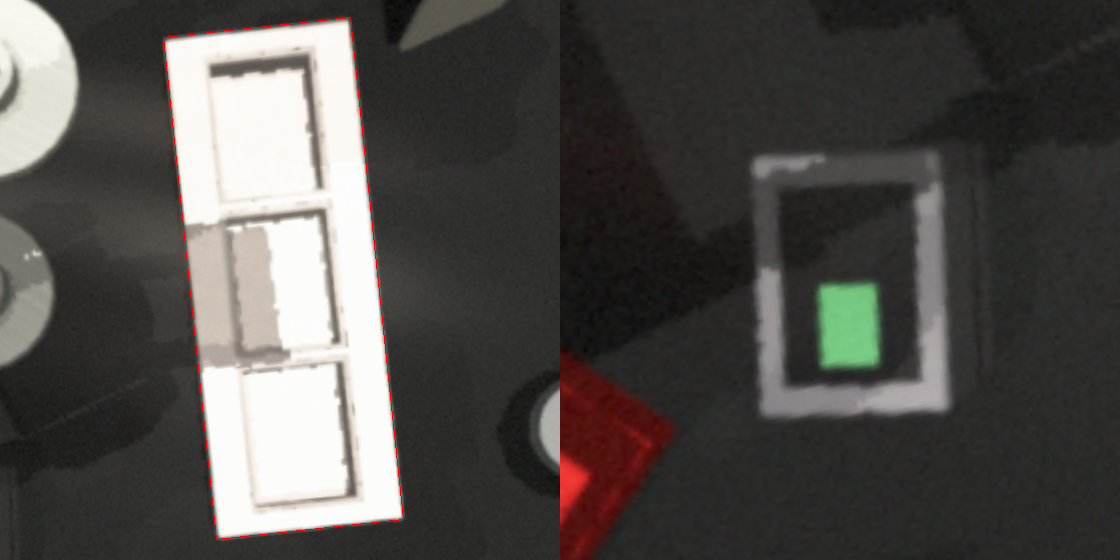

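carry_out(
  translation=[
    [-0.0233,-0.0229,0.02],
    [-0.0233,-0.0229,0.02],
    [-0.0233,-0.0229,0.02],
    [-0.0233,-0.0229,0.02],
    [-0.0233,-0.0229,0.02],
    [0,0,0],
    [0,0,0],
    [0,0,0],
  ],
  turn=[
    [0,0,0],
    [0,0,0],
    [0,0,0],
    [0,0,0],
    [0,0,0],
    [0,0,-0.084],
    [0,0,0],
    [0,0,0],
  ],
  gripper=[-1,-1,-1,-1,-1,-1,-1,-1],
)

```text
time: 4.55
tool_pos: [0.4494, -0.063, 0.2003]
tool_rot: [3.141, -0.002, -0.038]
contact_force: [0.5, -0.2, -0.1]
opening: 0.0919
```

```bash
cat >> h.py <<'E'
def modfit(p,c,z=.058,name=None,th=62):
    o=rect(p,c,z,.07,.25);m=((o.min(2)>th)*255).astype(np.uint8)
    m=cv2.morphologyEx(m,cv2.MORPH_CLOSE,np.ones((9,9)))
    best=None
    for k in cv2.findContours(m,0,2)[0]:
        k=cv2.convexHull(k);r=cv2.minAreaRect(k);a=r[1][0]*r[1][1]*.0625
        if 2300<a<4200:
            b=cv2.boxPoints(r);e=[b[1]-b[0],b[2]-b[1]];e=max(e,key=np.linalg.norm);e=e*np.sign(e[1])
            print("modfit size",np.array(r[1])*.25,"ctr",towld(r[0],c,.07,.25),"yaw",round(float(np.arctan2(-e[0],e[1])),4))
            cv2.drawContours(o,[b.astype(int)],0,(255,0,0),1)
    if name: cv2.imwrite("pics/"+name,o[:,:,::-1])
E
python3 - <<'E'
from h import *
p=read_camera("wrist");save(p,"w2.png");modfit(p,(.449,-.062),name="m1.png");modfit(p,(.449,-.062),.06)
go([.449,-.062,.03],-.04)
t=read_camera("top")
for n in ["module1_c"]:
    for q in nets.tip_of(t,n): print(q["score"],q["pixel"],atz(t,q["pixel"],.029))
E
```

```text
t 4.6 pos [ 0.4495 -0.0631  0.2003] rot [ 3.141  -0.0016 -0.0385] F [0.1968 0.1954 0.8746] op 0.0918
tool delta [ -0.8303  -1.2288 170.2653] mm; turn z 0.0015
0.98 [265.4, 325.0] [0.3136 0.1273 0.029 ]
0.86 [291.0, 272.0] [0.4435 0.0687 0.029 ]
0.66 [204.1, 269.6] [0.444  0.2818 0.029 ]
0.64 [207.1, 313.0] [0.3388 0.2704 0.029 ]
0.27 [317.4, 200.2] [0.6214 0.0086 0.029 ]
0.2 [369.5, 203.7] [ 0.6156 -0.1195  0.029 ]
```

View pics/m1.png

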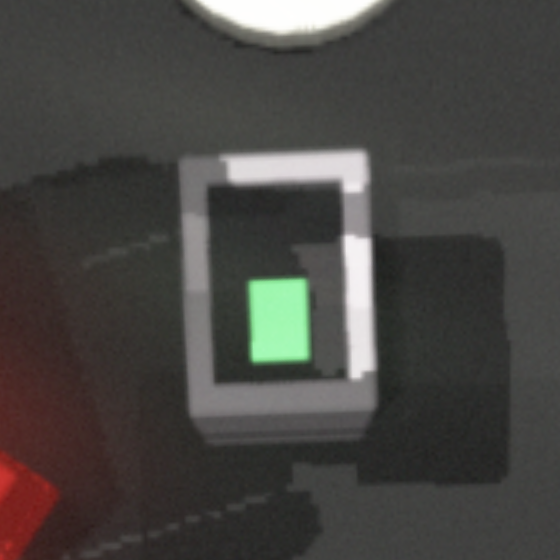

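carry_out(
  translation=[
    [-0.0007,-0.0019,0.04],
    [0,0,0.04],
    [0,0,0.04],
    [0,0,0.03],
    [0,0,0.015],
    [0,0,0.01],
    [0,0,0],
    [0,0,0],
  ],
  turn=[
    [0,0,0],
    [0,0,0],
    [0,0,0],
    [0,0,0],
    [0,0,0],
    [0,0,0],
    [0,0,0],
    [0,0,0],
  ],
  gripper=[-1,-1,-1,-1,-1,-1,-1,-1],
  squeeze=25,
)

```text
time: 5.5
tool_pos: [0.4487, -0.0611, 0.0253]
tool_rot: [3.141, -0.001, -0.037]
contact_force: [1.0, -0.5, 1.0]
opening: 0.0919
```

carry_out(
  translation=[
    [0,0,0],
    [0,0,0],
    [0,0,0],
    [0,0,0],
    [0,0,0],
    [0,0,0],
    [0,0,0],
    [0,0,0],
  ],
  turn=[
    [0,0,0],
    [0,0,0],
    [0,0,0],
    [0,0,0],
    [0,0,0],
    [0,0,0],
    [0,0,0],
    [0,0,0],
  ],
  gripper=[1,1,1,1,1,1,1,1],
)

```text
time: 6.3
tool_pos: [0.4481, -0.0607, 0.0248]
tool_rot: [3.141, -0.0, -0.036]
contact_force: [0.0, -0.7, 1.7]
opening: 0.0475
```

```bash
python3 - <<'E'
from h import *
c=np.array([.6105,-.1905]);y=-.106;u=np.array([-np.sin(y),np.cos(y)])
for i in(-1,0,1): print(i,c+u*.078*i)
go([*(c+u*.078),.125],y)
E
```

```text
-1 [ 0.6022 -0.2681]
0 [ 0.6105 -0.1905]
1 [ 0.6188 -0.1129]
t 6.3 pos [ 0.4481 -0.0607  0.0248] rot [ 3.1415 -0.0001 -0.036 ] F [ 0.047  -0.6511  1.6504] op 0.0475
tool delta [ 172.4546   46.0485 -100.2074] mm; turn z 0.07
```

carry_out(
  translation=[
    [0,0,-0.04],
    [0,0,-0.04],
    [0,0,-0.04],
    [0.0323,0.0336,0],
    [0.0323,0.0336,0],
    [0.0323,0.0336,0],
    [0.0323,0.0336,0],
    [0.0323,0.0336,0],
    [0,0.0337,0],
    [0,0,0],
  ],
  turn=[
    [0,0,0],
    [0,0,0],
    [0,0,0],
    [0,0,0],
    [0,0,0],
    [0,0,0],
    [0,0,0],
    [0,0,0],
    [0,0,0.07],
    [0,0,0],
  ],
  gripper=[1,1,1,1,1,1,1,1,1,1],
)

```text
time: 7.3
tool_pos: [0.6017, -0.2724, 0.143]
tool_rot: [3.14, 0.001, -0.111]
contact_force: [-0.1, 0.1, -1.2]
opening: 0.0477
```

```bash
python3 - <<'E'
from h import *
p=read_camera("wrist");go([.6022,-.2681,.145],-.106)
c=(.6105,-.19);o=rect(p,c,.03,.14,.5)
s=robot.observe();cm=np.array(p["world_from_camera"])[:3,3];print(cm)
o2=rect(p,s["tool_pos"],.058+.12,.07,.25)
cv2.imwrite("pics/o2.png",np.hstack([o,o2])[:,:,::-1])
E
```

```text
t 7.3 pos [ 0.6014 -0.27    0.1431] rot [-3.141   0.002  -0.1089] F [ 0.4354  0.6486 -1.2614] op 0.0481
tool delta [ 0.5788 -1.9283 -1.8641] mm; turn z -0.0029
[ 0.611  -0.1944  0.3002]
```

View pics/o2.png

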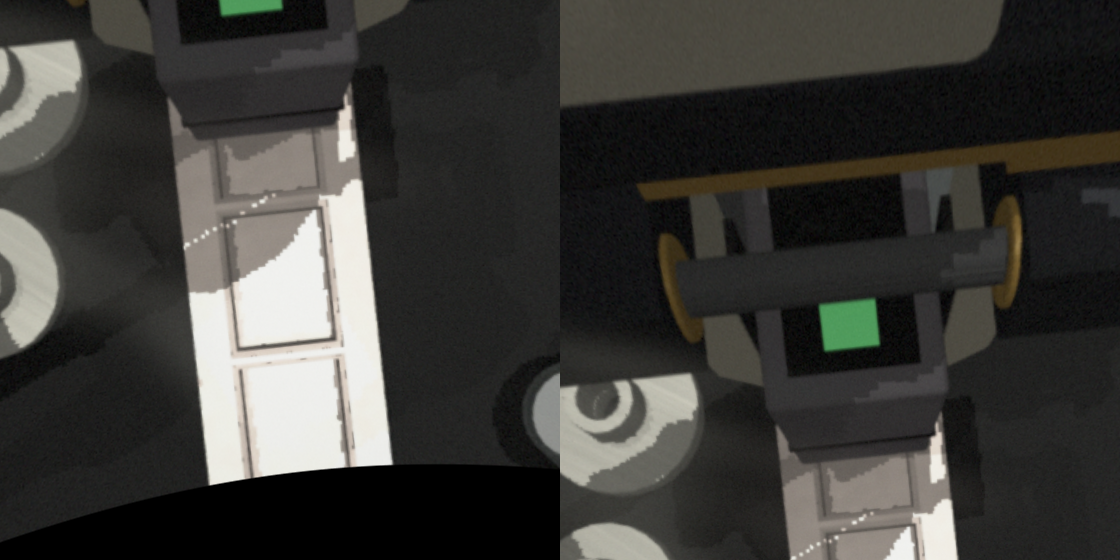

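carry_out(
  translation=[
    [-0.0009,-0.0019,0.02],
    [0,0,0.03],
    [0,0,0.02],
    [0,0,0.01],
    [0,0,0],
    [0,0,0],
    [0,0,0],
  ],
  turn=[
    [0,0,-0.003],
    [0,0,0],
    [0,0,0],
    [0,0,0],
    [0,0,0],
    [0,0,0],
    [0,0,0],
  ],
  gripper=[1,1,1,1,1,1,1],
)

```text
time: 8.05
tool_pos: [0.6023, -0.2663, 0.0663]
tool_rot: [3.14, -0.002, -0.103]
contact_force: [0.6, 0.2, -1.3]
opening: 0.0479
```

```bash
python3 - <<'E'
from h import *
go([.6007,-.268,.055],-.106)
p=read_camera("side");c=proj(p,[.6,-.27,.05]);x,y=int(c[0]),int(c[1]);cv2.imwrite("pics/s1.png",cv2.resize(p["img"][y-60:y+60,x-80:x+80,::-1],None,fx=5,fy=5,interpolation=2))
E
```

```text
t 8.1 pos [ 0.6023 -0.2663  0.0663] rot [ 3.1405 -0.0024 -0.1027] F [ 0.6147  0.2163 -1.2962] op 0.0479
tool delta [-1.4157  1.8028 11.3001] mm; turn z 0.0033
```

carry_out(
  translation=[
    [-0.0014,0.0018,0.003],
    [0,0,0.005],
    [0,0,0.003],
    [0,0,0.003],
    [0,0,0],
  ],
  turn=[
    [0,0,0.003],
    [0,0,0],
    [0,0,0],
    [0,0,0],
    [0,0,0],
  ],
  gripper=[1,1,1,1,1],
)

```text
time: 8.6
tool_pos: [0.5999, -0.2677, 0.0501]
tool_rot: [-3.141, 0.0, -0.106]
contact_force: [0.5, 0.6, -1.2]
opening: 0.0482
```

carry_out(
  translation=[
    [0,0,0.002],
    [0,0,0.002],
    [0,0,0.002],
    [0,0,0.002],
    [0,0,0],
  ],
  turn=[
    [0,0,0],
    [0,0,0],
    [0,0,0],
    [0,0,0],
    [0,0,0],
  ],
  gripper=[1,1,1,1,1],
)

```text
time: 9.1
tool_pos: [0.5999, -0.2677, 0.0424]
tool_rot: [-3.142, 0.0, -0.106]
contact_force: [1.5, 0.0, -1.2]
opening: 0.0478
```

carry_out(
  translation=[
    [0,0,0.002],
    [0,0,0.002],
    [0,0,0.002],
    [0,0,0.001],
    [0,0,0],
  ],
  turn=[
    [0,0,0],
    [0,0,0],
    [0,0,0],
    [0,0,0],
    [0,0,0],
  ],
  gripper=[1,1,1,1,1],
)

```text
time: 9.6
tool_pos: [0.5999, -0.2677, 0.0355]
tool_rot: [3.142, 0.0, -0.106]
contact_force: [-0.0, 0.1, -2.4]
opening: 0.0478
```

carry_out(
  translation=[
    [0,0,0.0012],
    [0,0,0],
    [0,0,0],
    [0,0,0],
    [0,0,0],
    [0,0,0],
    [0,0,0],
  ],
  turn=[
    [0,0,0],
    [0,0,0],
    [0,0,0],
    [0,0,0],
    [0,0,0],
    [0,0,0],
    [0,0,0],
  ],
  gripper=[1,1,-1,-1,-1,-1,-1],
)

```text
time: 10.3
tool_pos: [0.5999, -0.2677, 0.0345]
tool_rot: [3.142, 0.0, -0.106]
contact_force: [0.9, -0.1, 0.7]
opening: 0.0832
```

carry_out(
  translation=[
    [0,0,-0.03],
    [0,0,-0.04],
    [0,0,-0.05],
    [0,0,-0.04],
    [-0.033,-0.047,0],
    [-0.033,-0.047,0],
    [-0.033,-0.047,0],
    [-0.033,-0.047,0],
    [-0.013,-0.033,0],
    [0,0,0],
  ],
  turn=[
    [0,0,0],
    [0,0,0],
    [0,0,0],
    [0,0,0],
    [0,0,0],
    [0,0,0],
    [0,0,0],
    [0,0,0],
    [0,0,0],
    [0,0,0],
  ],
  gripper=[-1,-1,-1,-1,-1,-1,-1,-1,-1,-1],
)

```text
time: 11.3
tool_pos: [0.4919, -0.055, 0.1951]
tool_rot: [-3.141, 0.0, -0.102]
contact_force: [-0.2, -0.9, 0.9]
opening: 0.0914
```

```bash
python3 - <<'E'
from h import *
p=read_camera("wrist");save(p,"w3.png")
for n,z in [("dock_hole0",.03),("module1_c",.029),("weight_small_c",.015)]:
    for t in nets.tip_of(p,n):
        if t["score"]>.2: print(n,round(t["score"],2),np.round(t["pixel"],1),atz(p,t["pixel"],z,1))
go([.443,.067,.19],-.15)
E
```

```text
dock_hole0 0.92 [451.5 269.9] [ 0.6205 -0.116   0.03  ]
module1_c 0.89 [237.4  87.7] [0.4381 0.0706 0.029 ]
module1_c 0.74 [115.8  57.9] [0.3224 0.1241 0.029 ]
module1_c 0.65 [150.2 180.7] [0.3439 0.0001 0.029 ]
t 11.5 pos [ 0.4941 -0.0595  0.1946] rot [ 3.1411 -0.0008 -0.1065] F [0.4113 0.1092 0.7571] op 0.092
tool delta [ -64.2549 -120.35      4.51  ] mm; turn z 0.0435
```

View pics/w3.png

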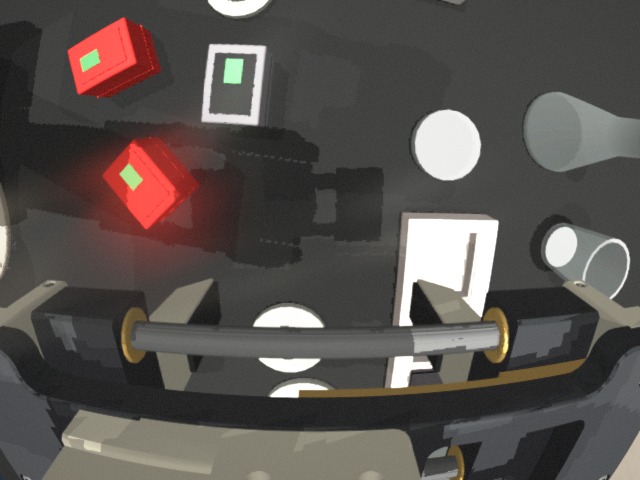

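Grey module at (237,85); red decoys at (115,58) and (150,181). Moving above the grey one.

carry_out(
  translation=[
    [-0.0229,-0.041,0],
    [-0.0229,-0.041,0],
    [-0.0229,-0.041,0],
    [0,0,0],
    [0,0,0],
  ],
  turn=[
    [0,0,0],
    [0,0,0],
    [0,0,0],
    [0,0,0],
    [0,0,0],
  ],
  gripper=[-1,-1,-1,-1,-1],
)

```text
time: 12.0
tool_pos: [0.4388, 0.0708, 0.1945]
tool_rot: [3.141, -0.001, -0.105]
contact_force: [0.4, -0.7, 0.3]
opening: 0.0915
```

```bash
python3 - <<'E'
from h import *
p=read_camera("wrist")
for th in (85,95,105): modfit(p,(.438,.070),th=th,name="m2.png")
go([.438,.070,.025],-.15)
E
```

```text
modfit size [73.1424 48.7136] ctr [0.4408 0.0744] yaw -0.203
modfit size [69.8928 48.2088] ctr [0.4405 0.0731] yaw -0.2
modfit size [66.1448 48.0225] ctr [0.4402 0.0714] yaw -0.205
t 12.1 pos [0.4391 0.0701 0.1945] rot [ 3.1411 -0.0007 -0.1064] F [ 0.2015  0.4312 -0.0873] op 0.0921
tool delta [ -1.2223   0.1395 169.5124] mm; turn z 0.0436
```

carry_out(
  translation=[
    [0.001,-0.0014,0.04],
    [0,0,0.04],
    [0,0,0.04],
    [0,0,0.03],
    [0,0,0.0145],
    [0,0,0.005],
    [0,0,0],
    [0,0,0],
  ],
  turn=[
    [0,0,0.099],
    [0,0,0],
    [0,0,0],
    [0,0,0],
    [0,0,0],
    [0,0,0],
    [0,0,0],
    [0,0,0],
  ],
  gripper=[-1,-1,-1,-1,-1,-1,-1,-1],
)

```text
time: 12.85
tool_pos: [0.4404, 0.0715, 0.0256]
tool_rot: [-3.141, -0.001, -0.206]
contact_force: [0.0, -0.1, -0.3]
opening: 0.0917
```

carry_out(
  translation=[
    [0,0,0],
    [0,0,0],
    [0,0,0],
    [0,0,0],
    [0,0,0],
    [0,0,0],
    [0,0,0],
    [0,0,0],
  ],
  turn=[
    [0,0,0],
    [0,0,0],
    [0,0,0],
    [0,0,0],
    [0,0,0],
    [0,0,0],
    [0,0,0],
    [0,0,0],
  ],
  gripper=[1,1,1,1,1,1,1,1],
)

```text
time: 13.65
tool_pos: [0.4394, 0.0723, 0.025]
tool_rot: [3.142, -0.0, -0.205]
contact_force: [1.1, -0.1, 0.8]
opening: 0.0477
```

```bash
python3 - <<'E'
from h import *
c=np.array([.6082,-.1901])
go([*c,.145],-.106)
E
```

```text
t 13.7 pos [0.4394 0.0723 0.025 ] rot [ 3.1415 -0.0001 -0.2049] F [ 1.0977 -0.0735  0.8452] op 0.0477
tool delta [ 218.6752  222.5284 -119.9406] mm; turn z -0.0989
```

carry_out(
  translation=[
    [0,0,-0.04],
    [0,0,-0.04],
    [0,0,-0.04],
    [0.0312,0.0318,0],
    [0.0312,0.0318,0],
    [0.0312,0.0318,0],
    [0.0312,0.0318,0],
    [0.0312,0.0318,0],
    [0.0312,0.0318,0],
    [0.0312,0.0318,0],
  ],
  turn=[
    [0,0,0],
    [0,0,0],
    [0,0,0],
    [0,0,0],
    [0,0,0],
    [0,0,0],
    [0,0,0],
    [0,0,0],
    [0,0,0],
    [0,0,0],
  ],
  gripper=[1,1,1,1,1,1,1,1,1,1],
)

```text
time: 14.65
tool_pos: [0.6082, -0.1917, 0.1443]
tool_rot: [-3.141, 0.001, -0.205]
contact_force: [0.6, 0.2, -1.1]
opening: 0.0477
```

carry_out(
  translation=[
    [0,0,0.02],
    [0,0,0.03],
    [0,0,0.02],
    [0,0,0.01],
    [0,0,0],
    [0,0,0],
    [0,0,0],
    [0,0,0],
  ],
  turn=[
    [0,0,-0.099],
    [0,0,0],
    [0,0,0],
    [0,0,0],
    [0,0,0],
    [0,0,0],
    [0,0,0],
    [0,0,0],
  ],
  gripper=[1,1,1,1,1,1,1,1],
)

```text
time: 15.45
tool_pos: [0.6085, -0.1904, 0.0663]
tool_rot: [3.141, -0.002, -0.106]
contact_force: [-0.2, -0.1, -1.6]
opening: 0.0479
```

```bash
python3 - <<'E'
from h import *
go([.6082,-.1898,.055],-.106)
E
```

```text
t 15.4 pos [ 0.6085 -0.1904  0.0663] rot [ 3.1408 -0.0021 -0.1058] F [-0.2235 -0.0966 -1.6095] op 0.0479
tool delta [-0.3813 -0.5303 11.3008] mm; turn z 0.0002
```

carry_out(
  translation=[
    [-0.0004,-0.0005,0.004],
    [0,0,0.004],
    [0,0,0.003],
    [0,0,0.003],
    [0,0,0.003],
    [0,0,0],
  ],
  turn=[
    [0,0,0],
    [0,0,0],
    [0,0,0],
    [0,0,0],
    [0,0,0],
    [0,0,0],
  ],
  gripper=[1,1,1,1,1,1],
)

```text
time: 16.05
tool_pos: [0.6091, -0.1901, 0.0527]
tool_rot: [3.14, -0.005, -0.105]
contact_force: [-4.8, 3.3, 25.1]
opening: 0.0485
```

carry_out(
  translation=[
    [0,0,0.002],
    [0,0,0.002],
    [0,0,0.003],
    [0,0,0.003],
    [0,0,0.002],
    [0,0,0.002],
    [0,0,0],
    [0,0,0],
  ],
  turn=[
    [0,0,0],
    [0,0,0],
    [0,0,0],
    [0,0,0],
    [0,0,0],
    [0,0,0],
    [0,0,0],
    [0,0,0],
  ],
  gripper=[1,1,1,1,1,1,1,1],
)

```text
time: 16.85
tool_pos: [0.6144, -0.1913, 0.043]
tool_rot: [3.137, -0.018, -0.105]
contact_force: [4.4, 4.5, 39.3]
opening: 0.0553
```

carry_out(
  translation=[
    [0,0,-0.01],
    [0,0,-0.02],
    [0,0,-0.02],
    [0,0,-0.02],
    [0,0,0],
    [0,0,0],
    [0,0,0],
  ],
  turn=[
    [0,0,0],
    [0,0,0],
    [0,0,0],
    [0,0,0],
    [0,0,0],
    [0,0,0],
    [0,0,0],
  ],
  gripper=[1,1,1,1,1,1,1],
)

```text
time: 17.55
tool_pos: [0.6067, -0.1893, 0.1024]
tool_rot: [-3.141, 0.002, -0.106]
contact_force: [-0.2, 0.5, -1.6]
opening: 0.0522
```

```bash
python3 - <<'E'
from h import *
p=read_camera("wrist");s=robot.observe();go([.6082,-.1898,.1],-.106)
q=read_camera("side");c=proj(q,[.6,-.2,.05]);x,y=int(c[0]),int(c[1]);a=cv2.resize(q["img"][y-60:y+60,x-50:x+50],None,fx=4,fy=4,interpolation=2)
o=rect(p,(.6085,-.17),.03,.12,.5)
cv2.imwrite("pics/c3.png",np.hstack([o,a])[:,:,::-1])
E
```

```text
t 17.6 pos [ 0.6067 -0.1893  0.1024] rot [-3.1408  0.0026 -0.106 ] F [ 0.3046 -0.9879 -1.7298] op 0.0521
tool delta [1.5171 0.3446 2.365 ] mm; turn z -0.0
```

View pics/c3.png

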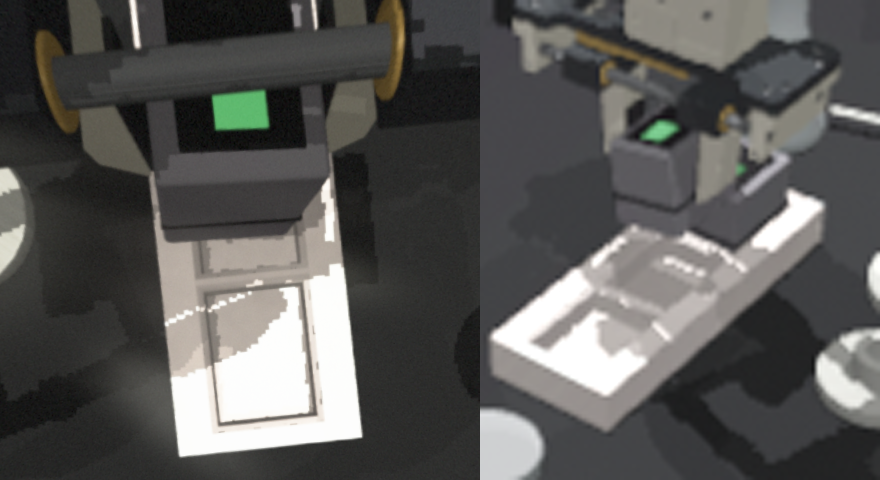

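carry_out(
  translation=[
    [0,0,-0.02],
    [-0.0335,-0.0316,0],
    [-0.0335,-0.0316,0],
    [-0.0335,-0.0316,0],
    [-0.0335,-0.0316,0],
    [0,0,0.03],
    [0,0,0.03],
    [0,0,0.02],
    [0,0,0],
    [0,0,0],
  ],
  turn=[
    [0,0,0],
    [0,0,0],
    [0,0,0],
    [0,0,0],
    [0,0,0],
    [0,0,0],
    [0,0,0],
    [0,0,0],
    [0,0,0],
    [0,0,0],
  ],
  gripper=[1,1,1,1,1,1,1,1,1,1],
)

```text
time: 18.65
tool_pos: [0.4876, -0.0498, 0.0439]
tool_rot: [-3.142, 0.001, -0.106]
contact_force: [-0.3, 1.1, -1.7]
opening: 0.0476
```

carry_out(
  translation=[
    [0,0,0.004],
    [0,0,0.003],
    [0,0,0.003],
    [0,0,0],
  ],
  turn=[
    [0,0,0],
    [0,0,0],
    [0,0,0],
    [0,0,0],
  ],
  gripper=[1,1,1,1],
)

```text
time: 19.05
tool_pos: [0.4886, -0.0501, 0.0348]
tool_rot: [3.141, -0.003, -0.106]
contact_force: [0.5, -0.9, 3.2]
opening: 0.0477
```

carry_out(
  translation=[
    [0,0,0],
    [0,0,0],
    [0,0,0],
    [0,0,0],
    [0,0,0],
    [0,0,-0.03],
    [0,0,-0.04],
    [0,0,-0.04],
    [0,0,-0.04],
    [0,0,0],
  ],
  turn=[
    [0,0,0],
    [0,0,0],
    [0,0,0],
    [0,0,0],
    [0,0,0],
    [0,0,0],
    [0,0,0],
    [0,0,0],
    [0,0,0],
    [0,0,0],
  ],
  gripper=[-1,-1,-1,-1,-1,-1,-1,-1,-1,-1],
)

```text
time: 20.05
tool_pos: [0.4905, -0.0504, 0.1892]
tool_rot: [3.14, -0.01, -0.106]
contact_force: [0.8, -0.3, -0.5]
opening: 0.0919
```

```bash
python3 - <<'E'
from h import *
go([.55,-.19,.22],-.106)
E
```

```text
t 20.1 pos [ 0.4905 -0.0504  0.1892] rot [ 3.1399 -0.0104 -0.1058] F [ 0.7961 -0.3162 -0.5468] op 0.0919
tool delta [ 74.2722 132.5495 -29.7838] mm; turn z 0.0002
```

carry_out(
  translation=[
    [0.0322,0.0317,-0.01],
    [0.0322,0.0317,-0.01],
    [0.0322,0.0317,-0.01],
    [0.0321,0.0316,-0.01],
    [0,0,0],
    [0,0,0],
    [0,0,0],
  ],
  turn=[
    [0.0017,-0.0104,0],
    [0,0,0],
    [0,0,0],
    [0,0,0],
    [0,0,0],
    [0,0,0],
    [0,0,0],
  ],
  gripper=[-1,-1,-1,-1,-1,-1,-1],
)

```text
time: 20.75
tool_pos: [0.6016, -0.1884, 0.2217]
tool_rot: [-3.139, 0.013, -0.105]
contact_force: [-0.2, -0.2, -0.0]
opening: 0.0917
```

```bash
cat >> h.py <<'E'
def go(xyz,yaw):
    s=robot.observe();Rm=R.from_euler("xyz",s["tool_rot"]);d=Rm.inv().apply(np.array(xyz)-s["tool_pos"])
    w=(Rm.inv()*R.from_euler("xyz",[np.pi,0,yaw])).as_rotvec()
    print("t",round(s["time"],1),"pos",s["tool_pos"],"rot",s["tool_rot"],"F",s["contact_force"],"op",round(s["opening"],4));print("delta mm",d*1000,"turn",w)
E
python3 - <<'E'
from h import *
go([.605,-.19,.23],-.106)
p=read_camera("wrist");o=rect(p,(.6085,-.19),.03,.14,.5);b=rect(p,(.6023,-.2683),.068,.06,.25);c=rect(p,(.4886,-.05),.058,.06,.25)
b=np.vstack([b,c])[:,:240] if 0 else np.vstack([cv2.resize(b,(280,280)),cv2.resize(c,(280,280))])
cv2.imwrite("pics/c4.png",np.hstack([o,b])[:,:,::-1])
modfit(p,(.6023,-.2683),.068,th=105)
modfit(p,(.4886,-.05),.058,th=105);modfit(p,(.4886,-.05),.058,th=85)
E
```

```text
t 20.8 pos [ 0.6016 -0.1884  0.2217] rot [-3.1389  0.0128 -0.1055] F [-0.2248 -0.2363 -0.0307] op 0.0917
delta mm [ 3.4928  1.2364 -8.2994] turn [-0.0027  0.0128  0.0005]
modfit size [58.7131 47.1686] ctr [ 0.4899 -0.049 ] yaw -0.1075
modfit size [65.426  48.1513] ctr [ 0.4896 -0.0521] yaw -0.1022
```

View pics/c4.png

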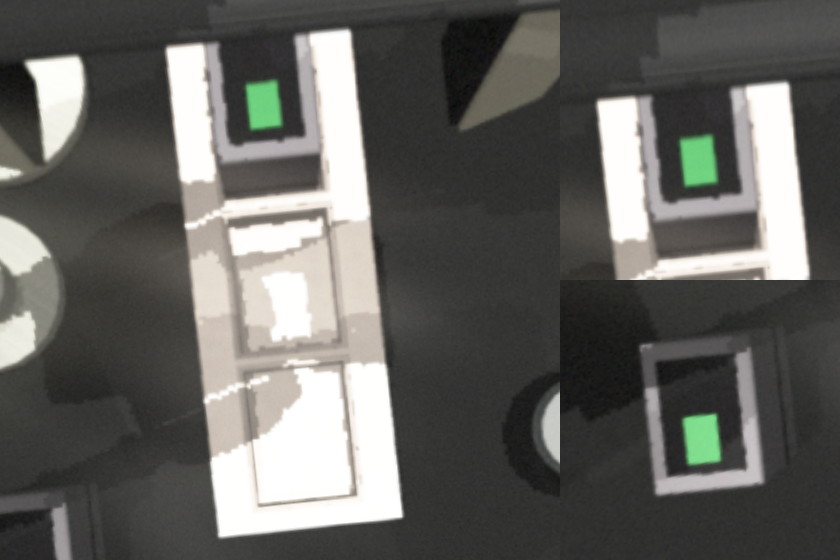

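carry_out(
  translation=[
    [-0.0252,-0.0248,0.0063],
    [-0.0252,-0.0248,0.0063],
    [-0.0252,-0.0248,0.0063],
    [-0.0252,-0.0248,0.0063],
    [-0.0252,-0.0248,0.0063],
    [0,0,0],
    [0,0,0],
    [0,0,0],
  ],
  turn=[
    [0,0,0],
    [0,0,0],
    [0,0,0],
    [0,0,0],
    [0,0,0],
    [0,0,0],
    [0,0,0],
    [0,0,0],
  ],
  gripper=[-1,-1,-1,-1,-1,-1,-1,-1],
)

```text
time: 21.6
tool_pos: [0.4906, -0.0529, 0.1934]
tool_rot: [-3.14, 0.009, -0.106]
contact_force: [0.6, 0.1, -0.7]
opening: 0.092
```

```bash
cat >> h.py <<'E'
def modbest(p,c,z=.058):
    "rim fit: threshold whose rectangle is nearest 48 x 66"
    o=rect(p,c,z,.06,.25);B=None
    for th in range(60,150,3):
        m=cv2.morphologyEx(((o.min(2)>th)*255).astype(np.uint8),cv2.MORPH_CLOSE,np.ones((9,9)))
        for k in cv2.findContours(m,0,2)[0]:
            r=cv2.minAreaRect(cv2.convexHull(k));s=np.sort(r[1])*.25;e=np.abs(s-[48,66]).sum()
            if e<4 and (B is None or e<B[0]):
                b=cv2.boxPoints(r);l=max([b[1]-b[0],b[2]-b[1]],key=np.linalg.norm);l=l*np.sign(l[1])
                B=(e,th,s,towld(r[0],c,.06,.25),round(float(np.arctan2(-l[0],l[1])),4))
    print("modbest",B);return B
E
python3 - <<'E'
from h import *
p=read_camera("wrist");B=modbest(p,(.4896,-.052))
go([*B[3],.19],B[4])
E
```

```text
modbest (np.float64(0.09957504272460938), 90, array([48.0017, 66.0979]), array([ 0.4892, -0.0514]), -0.1024)
t 21.6 pos [ 0.4907 -0.0532  0.1933] rot [-3.1403  0.009  -0.1062] F [-0.0111  0.1375  0.3815] op 0.0917
delta mm [-1.6504 -1.6489  3.2803] turn [-0.0013  0.009  -0.0038]
```

carry_out(
  translation=[
    [-0.0017,-0.0016,0.003],
    [0,0,0.03],
    [0,0,0.04],
    [0,0,0.04],
    [0,0,0.03],
    [0,0,0.015],
    [0,0,0],
    [0,0,0],
  ],
  turn=[
    [-0.0013,0.009,-0.0038],
    [0,0,0],
    [0,0,0],
    [0,0,0],
    [0,0,0],
    [0,0,0],
    [0,0,0],
    [0,0,0],
  ],
  gripper=[-1,-1,-1,-1,-1,-1,-1,-1],
)

```text
time: 22.45
tool_pos: [0.4886, -0.0512, 0.035]
tool_rot: [-3.141, 0.001, -0.103]
contact_force: [1.0, 0.6, -0.4]
opening: 0.0918
```

```bash
python3 - <<'E'
from h import *
go([.4892,-.0514,.025],-.1024)
E
```

```text
t 22.4 pos [ 0.4886 -0.0512  0.035 ] rot [-3.1413  0.0013 -0.1026] F [ 1.0373  0.5727 -0.3905] op 0.0918
delta mm [0.6747 0.1354 9.989 ] turn [-0.0003  0.0013 -0.0002]
```

carry_out(
  translation=[
    [0.0007,0.0001,0.005],
    [0,0,0.005],
    [0,0,0],
    [0,0,0],
    [0,0,0],
    [0,0,0],
    [0,0,0],
    [0,0,0],
    [0,0,0],
    [0,0,0],
  ],
  turn=[
    [0,0.0013,0],
    [0,0,0],
    [0,0,0],
    [0,0,0],
    [0,0,0],
    [0,0,0],
    [0,0,0],
    [0,0,0],
    [0,0,0],
    [0,0,0],
  ],
  gripper=[-1,-1,-1,1,1,1,1,1,1,1],
  squeeze=35,
)

```text
time: 23.45
tool_pos: [0.4889, -0.051, 0.0249]
tool_rot: [-3.141, 0.0, -0.102]
contact_force: [0.4, 0.2, 0.7]
opening: 0.0479
```

```bash
python3 - <<'E'
from h import *
go([.6082,-.1903,.125],-.105)
E
```

```text
t 23.4 pos [ 0.4889 -0.051   0.0249] rot [-3.1413  0.0002 -0.1022] F [0.4067 0.2062 0.662 ] op 0.0479
delta mm [ 132.8547  126.3161 -100.1554] turn [-0.0003  0.0002  0.0028]
```

carry_out(
  translation=[
    [0,0,-0.04],
    [0,0,-0.04],
    [0,0,-0.02],
    [0.0332,0.0316,0],
    [0.0332,0.0316,0],
    [0.0332,0.0316,0],
    [0.0332,0.0316,0],
    [0,0,0],
    [0,0,0],
  ],
  turn=[
    [0,0,0],
    [0,0,0],
    [0,0,0],
    [0,0,0],
    [0,0,0],
    [0,0,0],
    [0,0,0],
    [0,0,0.003],
    [0,0,0],
  ],
  gripper=[1,1,1,1,1,1,1,1,1],
)

```text
time: 24.35
tool_pos: [0.6076, -0.1908, 0.1234]
tool_rot: [-3.14, 0.002, -0.107]
contact_force: [-0.8, 1.0, -1.9]
opening: 0.0482
```

```bash
python3 - <<'E'
from h import *
go([.6082,-.1905,.07],-.105)
E
```

```text
t 24.4 pos [ 0.6076 -0.1908  0.1234] rot [-3.1403  0.0024 -0.1066] F [-0.845   0.9645 -1.8576] op 0.0482
delta mm [ 0.7011 -0.2628 53.4238] turn [-0.0013  0.0024 -0.0016]
```

carry_out(
  translation=[
    [0.0007,-0.0003,0.02],
    [0,0,0.02],
    [0,0,0.0134],
    [0,0,0],
    [0,0,0],
    [0,0,0],
  ],
  turn=[
    [-0.0013,0.0024,-0.0016],
    [0,0,0],
    [0,0,0],
    [0,0,0],
    [0,0,0],
    [0,0,0],
  ],
  gripper=[1,1,1,1,1,1],
)

```text
time: 24.95
tool_pos: [0.6095, -0.1902, 0.0727]
tool_rot: [3.14, -0.004, -0.103]
contact_force: [-0.3, -0.3, -1.1]
opening: 0.0478
```

```bash
python3 - <<'E'
from h import *
go([.6082,-.1905,.056],-.105)
E
```

```text
t 24.9 pos [ 0.6095 -0.1902  0.0727] rot [ 3.14   -0.0042 -0.1033] F [-0.262  -0.3175 -1.1252] op 0.0478
delta mm [-1.3815  0.3947 16.695 ] turn [ 0.0016 -0.0042  0.0017]
```

carry_out(
  translation=[
    [-0.0014,0.0004,0.005],
    [0,0,0.005],
    [0,0,0.004],
    [0,0,0],
    [0,0,0],
  ],
  turn=[
    [0.0016,-0.0042,0.0017],
    [0,0,0],
    [0,0,0],
    [0,0,0],
    [0,0,0],
  ],
  gripper=[1,1,1,1,1],
)

```text
time: 25.45
tool_pos: [0.6074, -0.1904, 0.0572]
tool_rot: [-3.141, 0.002, -0.105]
contact_force: [-0.2, -0.3, -2.7]
opening: 0.0479
```

```bash
python3 - <<'E'
from h import *
go([.6082,-.1905,.053],-.105)
E
```

```text
t 25.4 pos [ 0.6074 -0.1904  0.0572] rot [-3.1408  0.0023 -0.1053] F [-0.1669 -0.3091 -2.7148] op 0.0479
delta mm [0.7656 0.0133 4.1919] turn [-0.0008  0.0023 -0.0003]
```

carry_out(
  translation=[
    [0.0005,0,0.001],
    [0,0,0.002],
    [0,0,0.001],
    [0,0,0],
  ],
  turn=[
    [-0.0005,0.0014,0],
    [0,0,0],
    [0,0,0],
    [0,0,0],
  ],
  gripper=[1,1,1,1],
)

```text
time: 25.85
tool_pos: [0.6083, -0.1905, 0.0534]
tool_rot: [-3.142, -0.0, -0.105]
contact_force: [2.3, 0.4, -2.4]
opening: 0.0474
```

carry_out(
  translation=[
    [0,0,0.001],
    [0,0,0.001],
    [0,0,0.001],
    [0,0,0],
  ],
  turn=[
    [0,0,0],
    [0,0,0],
    [0,0,0],
    [0,0,0],
  ],
  gripper=[1,1,1,1],
)

```text
time: 26.25
tool_pos: [0.6083, -0.1906, 0.0504]
tool_rot: [3.142, -0.0, -0.105]
contact_force: [3.1, 0.3, -1.4]
opening: 0.0479
```

carry_out(
  translation=[
    [0.0007,0,0.001],
    [0,0,0.001],
    [0,0,0.001],
    [0,0,0],
  ],
  turn=[
    [0,0,0],
    [0,0,0],
    [0,0,0],
    [0,0,0],
  ],
  gripper=[1,1,1,1],
)

```text
time: 26.65
tool_pos: [0.6084, -0.1905, 0.0471]
tool_rot: [-3.141, 0.001, -0.105]
contact_force: [0.5, -0.2, -2.0]
opening: 0.048
```

carry_out(
  translation=[
    [0,0,0.002],
    [0,0,0.002],
    [0,0,0.002],
    [0,0,0],
  ],
  turn=[
    [0,0,0],
    [0,0,0],
    [0,0,0],
    [0,0,0],
  ],
  gripper=[1,1,1,1],
)

```text
time: 27.05
tool_pos: [0.6085, -0.1905, 0.041]
tool_rot: [-3.141, 0.001, -0.105]
contact_force: [0.0, 0.8, -1.1]
opening: 0.0478
```

Free. Seat it and release.

carry_out(
  translation=[
    [0,0,0.002],
    [0,0,0.002],
    [0,0,0.002],
    [0,0,0.001],
    [0,0,0],
    [0,0,0],
    [0,0,0],
    [0,0,0],
    [0,0,0],
    [0,0,0],
  ],
  turn=[
    [0,0,0],
    [0,0,0],
    [0,0,0],
    [0,0,0],
    [0,0,0],
    [0,0,0],
    [0,0,0],
    [0,0,0],
    [0,0,0],
    [0,0,0],
  ],
  gripper=[1,1,1,1,1,-1,-1,-1,-1,-1],
)

```text
time: 28.05
tool_pos: [0.6087, -0.1905, 0.0344]
tool_rot: [-3.141, 0.0, -0.105]
contact_force: [-0.1, -0.2, 1.0]
opening: 0.0832
```

```bash
python3 - <<'E'
from h import *
p=read_camera("top")
for t in nets.tip_of(p,"module1_c"): print(round(t["score"],2),np.round(t["pixel"]),atz(p,t["pixel"],.029))
go([.44,.20,.20],-.105)
E
```

```text
0.78 [206. 317.] [0.3288 0.273  0.029 ]
0.56 [400. 205.] [ 0.6131 -0.194   0.029 ]
0.32 [319. 204.] [0.6121 0.0037 0.029 ]
t 28.1 pos [ 0.6087 -0.1905  0.0344] rot [-3.1414  0.0005 -0.1053] F [ 0.5046  0.0716 -0.3822] op 0.0902
delta mm [-208.9243 -370.6586 -165.4552] turn [-0.0002  0.0005 -0.0003]
```

carry_out(
  translation=[
    [0,0,-0.04],
    [0,0,-0.05],
    [0,0,-0.05],
    [0,0,-0.025],
    [0,0,0],
  ],
  turn=[
    [0,0,0],
    [0,0,0],
    [0,0,0],
    [0,0,0],
    [0,0,0],
  ],
  gripper=[-1,-1,-1,-1,-1],
)

```text
time: 28.65
tool_pos: [0.6108, -0.1914, 0.2048]
tool_rot: [3.139, -0.009, -0.105]
contact_force: [0.4, 0.3, 0.2]
opening: 0.0915
```

carry_out(
  translation=[
    [-0.0232,-0.041,0],
    [-0.0232,-0.041,0],
    [-0.0232,-0.041,0],
    [-0.0232,-0.041,0],
    [-0.0232,-0.041,0],
    [-0.0232,-0.041,0],
    [-0.0232,-0.041,0],
    [-0.0232,-0.041,0],
    [-0.0232,-0.041,0],
    [0,0,0],
  ],
  turn=[
    [0,0,0],
    [0,0,0],
    [0,0,0],
    [0,0,0],
    [0,0,0],
    [0,0,0],
    [0,0,0],
    [0,0,0],
    [0,0,0],
    [0,0,0],
  ],
  gripper=[-1,-1,-1,-1,-1,-1,-1,-1,-1,-1],
)

```text
time: 29.65
tool_pos: [0.4368, 0.2024, 0.1986]
tool_rot: [-3.141, 0.003, -0.099]
contact_force: [0.9, -0.8, 0.2]
opening: 0.092
```

```bash
python3 - <<'E'
from h import *
p=read_camera("wrist");save(p,"w4.png")
for n,z in [("module1_c",.029),("weight_small_c",.015),("pan_top",.04)]:
    for t in nets.tip_of(p,n):
        if t["score"]>.2: print(n,round(t["score"],2),np.round(t["pixel"],1),atz(p,t["pixel"],z,1))
go([.444,.28,.20],-.4)
E
```

```text
module1_c 0.92 [209.8 307. ] [0.3228 0.1237 0.029 ]
module1_c 0.66 [193.4 156.2] [0.3336 0.2731 0.029 ]
module1_c 0.63 [250.  400.5] [ 0.3424 -0.0006  0.029 ]
weight_small_c 0.75 [326.1 243. ] [0.4454 0.1755 0.015 ]
pan_top 0.93 [498.2 187.2] [0.6103 0.2213 0.04  ]
t 29.9 pos [0.4401 0.1975 0.199 ] rot [ 3.141   0.0013 -0.1059] F [ 0.3031 -0.579  -1.052 ] op 0.0916
delta mm [ -4.8266 -82.4709  -1.066 ] turn [0.0008 0.0012 0.2941]
```

View pics/w4.png

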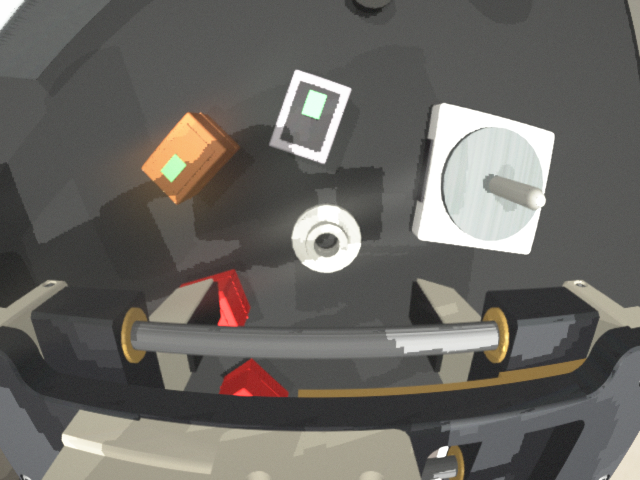

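```bash
python3 - <<'E'
from h import *
p=read_camera("wrist");c=atz(p,(311,117),.058,1)[:2];print(c);B=modbest(p,c)
go([*c,.20],-.43)
E
```

```text
[0.4472 0.288 ]
modbest (np.float64(0.08062744140625), 141, array([48.0342, 65.9536]), array([0.4422, 0.2941]), -0.4313)
t 29.9 pos [0.4403 0.1972 0.1991] rot [ 3.1412  0.001  -0.1069] F [-0.0616  0.3594  1.0543] op 0.0915
delta mm [ -2.8112 -90.9888  -0.9317] turn [0.0006 0.0009 0.3231]
```

carry_out(
  translation=[
    [-0.002,-0.031,0],
    [-0.002,-0.031,0],
    [-0.002,-0.031,0],
    [0,0,0],
    [0,0,0],
    [0,0,0],
    [0,0,0],
    [0,0,0],
  ],
  turn=[
    [0,0,0],
    [0,0,0],
    [0,0,0],
    [0,0,0.108],
    [0,0,0.108],
    [0,0,0.108],
    [0,0,0],
    [0,0,0],
  ],
  gripper=[-1,-1,-1,-1,-1,-1,-1,-1],
)

```text
time: 30.7
tool_pos: [0.4443, 0.2904, 0.1994]
tool_rot: [3.141, 0.001, -0.428]
contact_force: [0.0, -0.4, -0.4]
opening: 0.0916
```

```bash
python3 - <<'E'
from h import *
p=read_camera("wrist");B=modbest(p,(.444,.29))
go([*B[3],.035],B[4])
E
```

```text
modbest (np.float64(0.29254913330078125), 84, array([47.7309, 66.0235]), array([0.4429, 0.2949]), -0.4331)
t 30.8 pos [0.4442 0.2906 0.1994] rot [ 3.1413  0.0006 -0.4283] F [-0.0362 -0.6561  0.6418] op 0.0915
delta mm [ -2.8856  -3.4067 164.4413] turn [0.0003 0.0006 0.0048]
```

carry_out(
  translation=[
    [-0.0029,-0.0034,0.02],
    [0,0,0.04],
    [0,0,0.04],
    [0,0,0.04],
    [0,0,0.0145],
    [0,0,0.01],
    [0,0,0],
    [0,0,0],
  ],
  turn=[
    [0,0,0.0048],
    [0,0,0],
    [0,0,0],
    [0,0,0],
    [0,0,0],
    [0,0,0],
    [0,0,0],
    [0,0,0],
  ],
  gripper=[-1,-1,-1,-1,-1,-1,-1,-1],
)

```text
time: 31.55
tool_pos: [0.4432, 0.296, 0.0359]
tool_rot: [-3.14, -0.001, -0.434]
contact_force: [0.3, 1.1, 0.6]
opening: 0.092
```

```bash
python3 - <<'E'
from h import *
go([.4429,.2949,.025],-.4331)
E
```

```text
t 31.6 pos [0.4432 0.296  0.0359] rot [-3.1404 -0.0005 -0.4338] F [0.3043 1.1492 0.568 ] op 0.092
delta mm [ 0.1699  1.1028 10.9182] turn [-0.0012 -0.0005 -0.0007]
```

carry_out(
  translation=[
    [0,0.001,0.005],
    [0,0,0.006],
    [0,0,0],
    [0,0,0],
    [0,0,0],
    [0,0,0],
    [0,0,0],
    [0,0,0],
    [0,0,0],
    [0,0,0],
  ],
  turn=[
    [-0.0006,0,0],
    [0,0,0],
    [0,0,0],
    [0,0,0],
    [0,0,0],
    [0,0,0],
    [0,0,0],
    [0,0,0],
    [0,0,0],
    [0,0,0],
  ],
  gripper=[-1,-1,-1,1,1,1,1,1,1,1],
)

```text
time: 32.55
tool_pos: [0.442, 0.2949, 0.0241]
tool_rot: [3.141, 0.0, -0.434]
contact_force: [-0.3, 0.4, 0.7]
opening: 0.0477
```

```bash
python3 - <<'E'
from h import *
go([.6173,-.1130,.145],-.105)
E
```

```text
t 32.5 pos [0.442  0.2949 0.0241] rot [ 3.141   0.0004 -0.4341] F [-0.2787  0.3959  0.6577] op 0.0477
delta mm [ 330.5018  296.3849 -120.8648] turn [ 0.0005  0.0005 -0.3291]
```

carry_out(
  translation=[
    [0,0,-0.04],
    [0,0,-0.05],
    [0,0,-0.05],
    [0,0,0],
  ],
  turn=[
    [0,0,0],
    [0,0,0],
    [0,0,0],
    [0,0,0],
  ],
  gripper=[1,1,1,1],
)

```text
time: 32.95
tool_pos: [0.4454, 0.2966, 0.1709]
tool_rot: [-3.132, -0.008, -0.434]
contact_force: [0.5, 0.2, -1.2]
opening: 0.0474
```

carry_out(
  translation=[
    [0.033,0.0296,0],
    [0.033,0.0296,0],
    [0.033,0.0296,0],
    [0.033,0.0296,0],
    [0.033,0.0296,0],
    [0.033,0.0296,0],
    [0.033,0.0296,0],
    [0.033,0.0296,0],
    [0.033,0.0296,0],
    [0.033,0.0296,0],
  ],
  turn=[
    [0,0,0],
    [0,0,0],
    [0,0,0],
    [0,0,0],
    [0,0,0],
    [0,0,0],
    [0,0,0],
    [0,0,0],
    [0,0,0],
    [0,0,0],
  ],
  gripper=[1,1,1,1,1,1,1,1,1,1],
)

```text
time: 33.95
tool_pos: [0.617, -0.1141, 0.163]
tool_rot: [3.141, 0.002, -0.434]
contact_force: [-0.4, 0.8, -0.7]
opening: 0.0479
```

carry_out(
  translation=[
    [0,0,0],
    [0,0,0],
    [0,0,0],
    [0,0,0],
    [0,0,0],
    [0,0,0],
  ],
  turn=[
    [0,0,-0.11],
    [0,0,-0.11],
    [0,0,-0.11],
    [0,0,0],
    [0,0,0],
    [0,0,0],
  ],
  gripper=[1,1,1,1,1,1],
)

```text
time: 34.55
tool_pos: [0.6169, -0.1123, 0.1638]
tool_rot: [3.141, 0.001, -0.106]
contact_force: [0.3, 0.8, -1.3]
opening: 0.048
```

```bash
python3 - <<'E'
from h import *
go([.6168,-.1137,.07],-.105)
E
```

```text
t 34.5 pos [ 0.6169 -0.1123  0.1638] rot [ 3.1413  0.0012 -0.1061] F [ 0.3122  0.7836 -1.2795] op 0.048
delta mm [ 0.203   1.4103 93.7647] turn [ 0.0003  0.0012 -0.0011]
```

carry_out(
  translation=[
    [0,0.001,0.02],
    [0,0,0.03],
    [0,0,0.025],
    [0,0,0.015],
    [0,0,0.005],
    [0,0,0],
    [0,0,0],
    [0,0,0],
  ],
  turn=[
    [0,0.0008,-0.001],
    [0,0,0],
    [0,0,0],
    [0,0,0],
    [0,0,0],
    [0,0,0],
    [0,0,0],
    [0,0,0],
  ],
  gripper=[1,1,1,1,1,1,1,1],
)

```text
time: 35.35
tool_pos: [0.6176, -0.1137, 0.0704]
tool_rot: [3.141, -0.002, -0.103]
contact_force: [0.1, 0.4, -2.0]
opening: 0.0478
```

```bash
python3 - <<'E'
from h import *
go([.6168,-.1137,.056],-.105)
E
```

```text
t 35.4 pos [ 0.6176 -0.1137  0.0704] rot [ 3.1407 -0.0024 -0.1033] F [ 0.0779  0.3612 -2.0097] op 0.0478
delta mm [-0.8431  0.1114 14.3911] turn [ 0.0009 -0.0024  0.0017]
```

carry_out(
  translation=[
    [-0.0006,0.0001,0.004],
    [0,0,0.005],
    [0,0,0.004],
    [0,0,0.002],
    [0,0,0.001],
    [0,0,0],
  ],
  turn=[
    [0.0006,-0.0015,0.001],
    [0,0,0],
    [0,0,0],
    [0,0,0],
    [0,0,0],
    [0,0,0],
  ],
  gripper=[1,1,1,1,1,1],
)

```text
time: 35.95
tool_pos: [0.6159, -0.1134, 0.054]
tool_rot: [-3.141, 0.002, -0.104]
contact_force: [-3.4, 0.5, 6.4]
opening: 0.0475
```

carry_out(
  translation=[
    [0,0,0.001],
    [0,0,0.001],
    [0,0,0.001],
    [0,0,0.001],
    [0,0,0],
  ],
  turn=[
    [0,0,0],
    [0,0,0],
    [0,0,0],
    [0,0,0],
    [0,0,0],
  ],
  gripper=[1,1,1,1,1],
)

```text
time: 36.45
tool_pos: [0.6162, -0.1135, 0.0536]
tool_rot: [3.141, 0.0, -0.104]
contact_force: [-10.2, 2.5, 29.4]
opening: 0.0477
```

carry_out(
  translation=[
    [0,0,-0.01],
    [0,0,-0.02],
    [0,0,-0.01],
    [0,0,0],
    [0,0,0],
  ],
  turn=[
    [0,0,0],
    [0,0,0],
    [0,0,0],
    [0,0,0],
    [0,0,0],
  ],
  gripper=[1,1,1,1,1],
)

```text
time: 36.95
tool_pos: [0.6161, -0.1135, 0.0885]
tool_rot: [-3.141, 0.002, -0.104]
contact_force: [-0.8, 0.9, -1.2]
opening: 0.0479
```

```bash
python3 - <<'E'
from h import *
p=read_camera("wrist");go([.6168,-.1137,.07],-.105);s=robot.observe()
q=read_camera("side");c=proj(q,[.61,-.13,.05]);x,y=int(c[0]),int(c[1]);a=cv2.resize(q["img"][y-50:y+50,x-40:x+60],(400,400),interpolation=2)
o=rect(p,(.6085,-.16),.03,.10,.5);save(p,"w5.png")
cv2.imwrite("pics/c5.png",np.hstack([o,a])[:,:,::-1])
t=read_camera("top");b=rect(t,(.61,-.15),.068,.13,1,False);cv2.imwrite("pics/t5.png",b[:,:,::-1])
E
```

```text
t 37.0 pos [ 0.6158 -0.1134  0.0881] rot [-3.1411  0.0029 -0.1041] F [-0.6035  0.1319 -1.5364] op 0.048
delta mm [ 1.0708  0.2442 18.1102] turn [-0.0005  0.0029  0.0009]
```

View pics/c5.png

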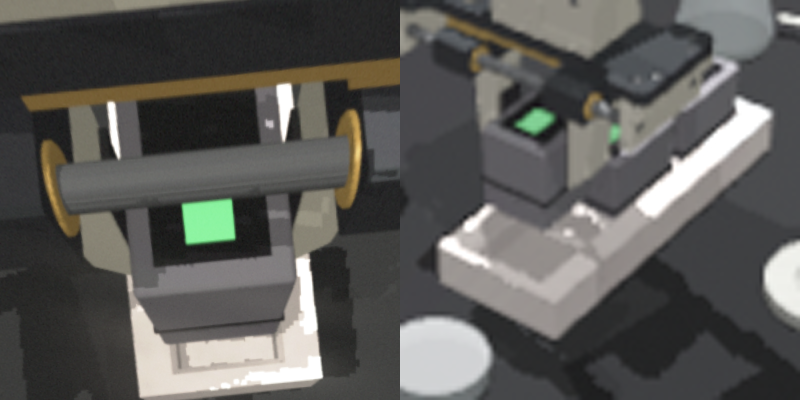

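```bash
python3 - <<'E'
from h import *
p=read_camera("wrist");s=robot.observe();t=s["tool_pos"];print(t,s["tool_rot"])
zt=t[2]-.0241+.058;c=t[:2];o=rect(p,c,zt,.06,.2);b=rect(p,c,zt-.058,.06,.2)
i=o.astype(int);m=(i[...,1]>i[...,0]+50)&(i[...,1]>i[...,2]+30)
yx=np.argwhere(m);g=towld(yx.mean(0)[::-1],c,.06,.2);print("green",g,"minus tcp mm",(g-c)*1000,np.ptp(yx,axis=0)*.2)
for im in (o,b): cv2.circle(im,(300,300),3,(255,0,0),-1); 
u=np.array([.105,.994])*33/.2
for im in(o,b): cv2.circle(im,tuple((np.array([300,300])+u).astype(int)),3,(255,0,0),-1)
cv2.imwrite("pics/c6.png",np.hstack([o,b])[200:,:,::-1][:, 100:1100])
E
python3 -c "
import cv2;a=cv2.imread('pics/c6.png');cv2.imwrite('pics/c6.png',cv2.resize(a,(800,320)))"
```

```text
[ 0.6158 -0.1134  0.0881] [-3.141   0.003  -0.1042]
green [ 0.6178 -0.1004] minus tcp mm [ 1.929  12.9771] [13.  15.2]
```

View pics/c6.png

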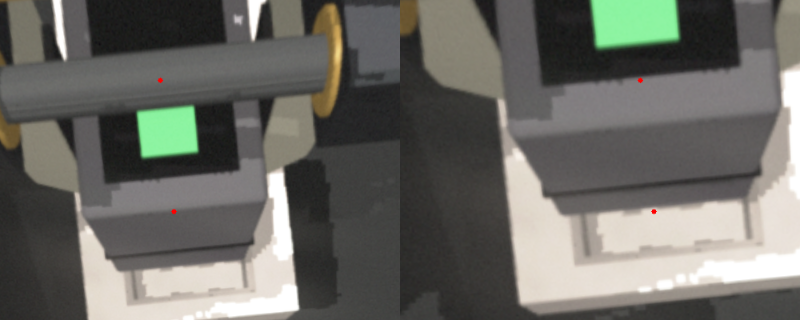

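carry_out(
  translation=[
    [0.0014,-0.0013,0.005],
    [0,0,0.01],
    [0,0,0.008],
    [0,0,0.005],
    [0,0,0],
    [0,0,0],
  ],
  turn=[
    [-0.0003,0.0018,0.0005],
    [0,0,0],
    [0,0,0],
    [0,0,0],
    [0,0,0],
    [0,0,0],
  ],
  gripper=[1,1,1,1,1,1],
)

```text
time: 37.75
tool_pos: [0.6179, -0.1124, 0.061]
tool_rot: [3.141, -0.0, -0.105]
contact_force: [-1.0, -0.1, -1.2]
opening: 0.0476
```

```bash
python3 - <<'E'
from h import *
go([.6177,-.1122,.057],-.105)
E
```

```text
t 37.8 pos [ 0.6179 -0.1124  0.061 ] rot [ 3.1415 -0.0003 -0.1046] F [-0.9951 -0.0892 -1.1781] op 0.0476
delta mm [-0.1979 -0.159   3.98  ] turn [ 0.0001 -0.0003  0.0004]
```

carry_out(
  translation=[
    [0,0,0.002],
    [0,0,0.002],
    [0,0,0.002],
    [0,0,0.001],
    [0,0,0],
  ],
  turn=[
    [0,0,0],
    [0,0,0],
    [0,0,0],
    [0,0,0],
    [0,0,0],
  ],
  gripper=[1,1,1,1,1],
)

```text
time: 38.25
tool_pos: [0.6177, -0.1124, 0.0539]
tool_rot: [3.142, -0.0, -0.105]
contact_force: [0.5, -0.8, -2.1]
opening: 0.0481
```

carry_out(
  translation=[
    [0,0,0.001],
    [0,0,0.001],
    [0,0,0.001],
    [0,0,0.001],
    [0,0,0],
  ],
  turn=[
    [0,0,0],
    [0,0,0],
    [0,0,0],
    [0,0,0],
    [0,0,0],
  ],
  gripper=[1,1,1,1,1],
)

```text
time: 38.75
tool_pos: [0.6177, -0.1123, 0.0499]
tool_rot: [3.142, -0.0, -0.105]
contact_force: [0.4, 0.4, -1.2]
opening: 0.0478
```

carry_out(
  translation=[
    [0,0,0.002],
    [0,0,0.002],
    [0,0,0.002],
    [0,0,0.002],
    [0,0,0.002],
    [0,0,0.002],
    [0,0,0.002],
    [0,0,0.001],
    [0,0,0],
  ],
  turn=[
    [0,0,0],
    [0,0,0],
    [0,0,0],
    [0,0,0],
    [0,0,0],
    [0,0,0],
    [0,0,0],
    [0,0,0],
    [0,0,0],
  ],
  gripper=[1,1,1,1,1,1,1,1,1],
)

```text
time: 39.65
tool_pos: [0.6177, -0.1123, 0.0349]
tool_rot: [3.142, -0.0, -0.105]
contact_force: [-0.2, -0.1, -1.0]
opening: 0.0478
```

carry_out(
  translation=[
    [0,0,0.001],
    [0,0,0],
    [0,0,0],
    [0,0,0],
    [0,0,0],
    [0,0,0],
    [0,0,0],
    [0,0,-0.03],
    [0,0,-0.04],
    [0,0,0],
  ],
  turn=[
    [0,0,0],
    [0,0,0],
    [0,0,0],
    [0,0,0],
    [0,0,0],
    [0,0,0],
    [0,0,0],
    [0,0,0],
    [0,0,0],
    [0,0,0],
  ],
  gripper=[1,1,-1,-1,-1,-1,-1,-1,-1,-1],
)

```text
time: 40.65
tool_pos: [0.621, -0.1133, 0.1099]
tool_rot: [3.139, -0.011, -0.105]
contact_force: [0.3, -0.5, 0.9]
opening: 0.0916
```

carry_out(
  translation=[
    [0,0,-0.037],
    [0,0,-0.037],
    [0,0,-0.036],
    [-0.0248,0.0336,0],
    [-0.0248,0.0336,0],
    [-0.0248,0.0336,0],
    [-0.0248,0.0336,0],
    [-0.0248,0.0336,0],
    [-0.0248,0.0336,0],
    [0,0,0],
  ],
  turn=[
    [0,0,0],
    [0,0,0],
    [0,0,0],
    [0,0,0],
    [0,0,0],
    [0,0,0],
    [0,0,0],
    [0,0,0],
    [0,0,0],
    [0,0,0],
  ],
  gripper=[-1,-1,-1,-1,-1,-1,-1,-1,-1,-1],
)

```text
time: 41.65
tool_pos: [0.4458, -0.3005, 0.2139]
tool_rot: [3.14, 0.001, -0.11]
contact_force: [-0.6, -0.4, 0.3]
opening: 0.0917
```

carry_out(
  translation=[
    [0,0,0],
    [0,0,0],
  ],
  turn=[
    [0,0,0],
    [0,0,0],
  ],
  gripper=[-1,-1],
)

```text
time: 41.85
tool_pos: [0.4493, -0.2967, 0.2139]
tool_rot: [-3.141, -0.001, -0.104]
contact_force: [0.1, -0.1, -0.6]
opening: 0.092
```

```bash
cat >> h.py <<'E'
def wfit(p,c,R_disc,z0=0.,name=None):
    "weight axis from the disc rim (plane z0+.012) and from the neck rim (z0+.030)"
    out=[]
    for z,r,half in ((z0+.012,R_disc,.075),(z0+.030,.020,.04)):
        o=rect(p,c,z,half,.25);g=cv2.GaussianBlur(cv2.cvtColor(o,cv2.COLOR_RGB2GRAY),(5,5),1)
        h=cv2.HoughCircles(g,cv2.HOUGH_GRADIENT_ALT if 0 else cv2.HOUGH_GRADIENT,1,10,param1=80,param2=12,minRadius=int((r-.002)/.00025),maxRadius=int((r+.002)/.00025))
        if h is not None:
            for k in h[0][:2]: print("r%.0f"%(r*1000),towld(k[:2],c,half,.25),"r",k[2]*.25)
            k=h[0][0];cv2.circle(o,(int(k[0]),int(k[1])),int(k[2]),(255,0,0),1);cv2.circle(o,(int(k[0]),int(k[1])),2,(255,0,0),-1)
        out.append(cv2.resize(o,(400,400)))
    if name: cv2.imwrite("pics/"+name,np.hstack(out)[:,:,::-1])
E
python3 - <<'E'
from h import *
p=read_camera("wrist");save(p,"w6.png");c=(.4524,-.2997)
for n in ("weight_large_c","weight_medium_c"):
    for t in nets.tip_of(p,n): print(n,round(t["score"],2),np.round(t["pixel"]),atz(p,t["pixel"],.015,1))
wfit(p,c,.05,name="l1.png");go([*c,.2],-.105)
t=read_camera("side");c=proj(t,[.61,-.19,.05]);x,y=int(c[0]),int(c[1]);cv2.imwrite("pics/s7.png",cv2.resize(t["img"][y-50:y+50,x-50:x+50,::-1],(400,400),interpolation=2))
a=np.hstack([cv2.imread("pics/l1.png")[:,:400],cv2.imread("pics/s7.png")]);cv2.imwrite("pics/v7.png",a)
E
```

```text
weight_large_c 0.73 [319. 215.] [ 0.454  -0.2987  0.015 ]
weight_medium_c 0.95 [295. 125.] [ 0.4401 -0.2092  0.015 ]
r50 [ 0.4549 -0.3   ] r 49.45
r50 [ 0.4524 -0.3002] r 51.275
r20 [ 0.4547 -0.2997] r 18.925
r20 [ 0.4534 -0.2974] r 20.45
t 42.0 pos [ 0.4495 -0.2963  0.2139] rot [-3.1415 -0.0004 -0.1028] F [ 0.086  -0.2455 -0.2939] op 0.0914
delta mm [ 3.2595  3.0352 13.9414] turn [-0.0001 -0.0004  0.0022]
```

View pics/v7.png

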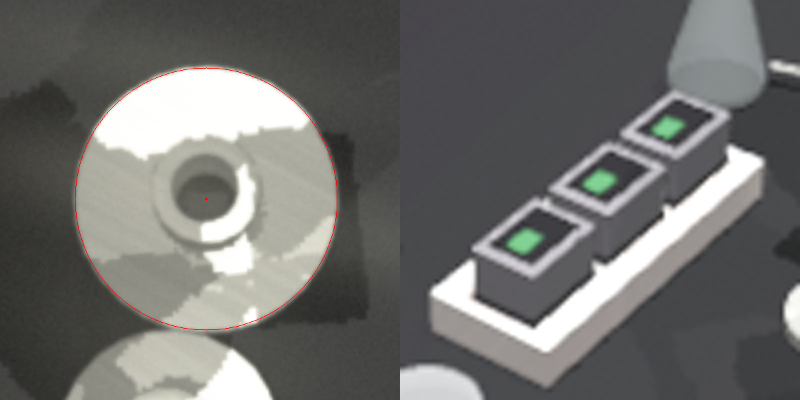

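All three modules sit level in the dock. The large weight's rim fits at (.4549,-.300), and the medium one has been knocked to about (.440,-.209), almost touching it.

carry_out(
  translation=[
    [0.0046,0.0032,0.02],
    [0,0,0.04],
    [0,0,0.04],
    [0,0,0.04],
    [0,0,0.03],
    [0,0,0.01],
    [0,0,0],
    [0,0,0],
  ],
  turn=[
    [0,0,0.002],
    [0,0,0],
    [0,0,0],
    [0,0,0],
    [0,0,0],
    [0,0,0],
    [0,0,0],
    [0,0,0],
  ],
  gripper=[-1,-1,-1,-1,-1,-1,-1,-1],
  squeeze=45,
)

```text
time: 42.85
tool_pos: [0.454, -0.3015, 0.0354]
tool_rot: [3.14, -0.002, -0.106]
contact_force: [1.2, 1.0, -0.1]
opening: 0.092
```

```bash
python3 - <<'E'
from h import *
go([.4543,-.3,.0155],-.105)
E
```

```text
t 42.9 pos [ 0.454  -0.3015  0.0354] rot [ 3.1402 -0.0022 -0.106 ] F [ 1.1804  0.9664 -0.0995] op 0.092
delta mm [ 0.0626 -1.4989 19.8591] turn [ 0.0014 -0.0022 -0.001 ]
```

carry_out(
  translation=[
    [0,-0.0013,0.01],
    [0,0,0.007],
    [0,0,0.003],
    [0,0,0],
    [0,0,0],
  ],
  turn=[
    [0.001,-0.0015,0],
    [0,0,0],
    [0,0,0],
    [0,0,0],
    [0,0,0],
  ],
  gripper=[-1,-1,-1,-1,-1],
)

```text
time: 43.35
tool_pos: [0.4533, -0.2998, 0.0142]
tool_rot: [-3.141, 0.001, -0.107]
contact_force: [-0.2, -0.6, -0.4]
opening: 0.0918
```

carry_out(
  translation=[
    [0,0,0],
    [0,0,0],
    [0,0,0],
    [0,0,0],
    [0,0,0],
    [0,0,0],
    [0,0,0],
    [0,0,0],
  ],
  turn=[
    [0,0,0],
    [0,0,0],
    [0,0,0],
    [0,0,0],
    [0,0,0],
    [0,0,0],
    [0,0,0],
    [0,0,0],
  ],
  gripper=[1,1,1,1,1,1,1,1],
)

```text
time: 44.15
tool_pos: [0.4535, -0.2999, 0.0141]
tool_rot: [-3.141, 0.0, -0.107]
contact_force: [2.5, -0.5, -0.7]
opening: 0.0386
```

carry_out(
  translation=[
    [0,0,-0.01],
    [0,0,-0.02],
    [0,0,-0.03],
    [0,0,-0.04],
    [0,0,-0.04],
    [0,0,-0.04],
    [0,0,-0.02],
    [0,0,0],
    [0,0,0],
  ],
  turn=[
    [0,0,0],
    [0,0,0],
    [0,0,0],
    [0,0,0],
    [0,0,0],
    [0,0,0],
    [0,0,0],
    [0,0,0],
    [0,0,0],
  ],
  gripper=[1,1,1,1,1,1,1,1,1],
)

```text
time: 45.05
tool_pos: [0.4526, -0.2992, 0.213]
tool_rot: [-3.139, 0.003, -0.107]
contact_force: [0.1, 0.7, -7.5]
opening: 0.0389
```

```bash
python3 - <<'E'
from h import *
go([.6085,.215,.215],-.105)
E
```

```text
t 45.0 pos [ 0.4526 -0.2992  0.213 ] rot [-3.1393  0.003  -0.1066] F [ 0.0985  0.7469 -7.5105] op 0.0389
delta mm [ 100.3397 -527.848    -1.1342] turn [-0.0023  0.003  -0.0016]
```

carry_out(
  translation=[
    [0.0103,-0.0423,0],
    [0.0103,-0.0423,0],
    [0.0103,-0.0423,0],
    [0.0103,-0.0423,0],
    [0.0103,-0.0423,0],
    [0.0103,-0.0423,0],
    [0.0103,-0.0423,0],
    [0.0103,-0.0423,0],
    [0.0103,-0.0423,0],
    [0.0103,-0.0423,0],
  ],
  turn=[
    [0,0,0],
    [0,0,0],
    [0,0,0],
    [0,0,0],
    [0,0,0],
    [0,0,0],
    [0,0,0],
    [0,0,0],
    [0,0,0],
    [0,0,0],
  ],
  gripper=[1,1,1,1,1,1,1,1,1,1],
)

```text
time: 46.05
tool_pos: [0.5997, 0.1114, 0.2112]
tool_rot: [3.141, 0.007, -0.107]
contact_force: [1.8, -1.1, -6.9]
opening: 0.0387
```

carry_out(
  translation=[
    [0,0,0],
    [0,0,0],
    [0,0,0],
  ],
  turn=[
    [0,0,0],
    [0,0,0],
    [0,0,0],
  ],
  gripper=[1,1,1],
)

```text
time: 46.35
tool_pos: [0.5998, 0.109, 0.2124]
tool_rot: [3.141, 0.005, -0.107]
contact_force: [-0.8, -0.7, -5.4]
opening: 0.0391
```

```bash
python3 - <<'E'
from h import *
p=read_camera("wrist");s=robot.observe();t=s["tool_pos"];go([.6085,.215,.215],-.105)
print("cam",np.array(p["world_from_camera"])[:3,3])
for q in nets.tip_of(p,"pan_top"): print(round(q["score"],2),q["pixel"],atz(p,q["pixel"],.04,1))
c=(.608,.2185);a=rect(p,c,.040,.08,.4);b=rect(p,c,.116,.04,.2)
g=cv2.GaussianBlur(cv2.cvtColor(a,cv2.COLOR_RGB2GRAY),(5,5),1)
h=cv2.HoughCircles(g,cv2.HOUGH_GRADIENT,1,10,param1=60,param2=12,minRadius=132,maxRadius=143)
if h is not None:
    for k in h[0][:3]: print("pan",towld(k[:2],c,.08,.4),k[2]*.4)
# held weight: disc top plane, underside = tcp-.0141
print("held");d=t[2]-.0141;o=rect(p,t[:2],d+.012,.08,.4)
cv2.circle(o,(200,200),125,(255,0,0),1)
cv2.circle(b,(200,200),3,(255,0,0),1)
cv2.imwrite("pics/p1.png",np.hstack([a,b,o])[:,:,::-1][:, :1200]);save(p,"w8.png")
cv2.imwrite("pics/p1.png",cv2.resize(cv2.imread("pics/p1.png"),(798,266)))
E
```

```text
t 46.4 pos [0.6    0.1086 0.213 ] rot [-3.1415  0.0039 -0.1077] F [ 0.6163 -1.046  -6.0276] op 0.0391
delta mm [  -3.0166 -106.6716   -2.0012] turn [-0.      0.0039 -0.0027]
cam [0.6093 0.1867 0.3696]
0.86 [312.9, 97.1] [0.6097 0.2183 0.04  ]
pan [0.6092 0.2225] 54.079998
pan [0.6068 0.2261] 56.96
pan [0.6044 0.2221] 56.96
held
```

View pics/p1.png

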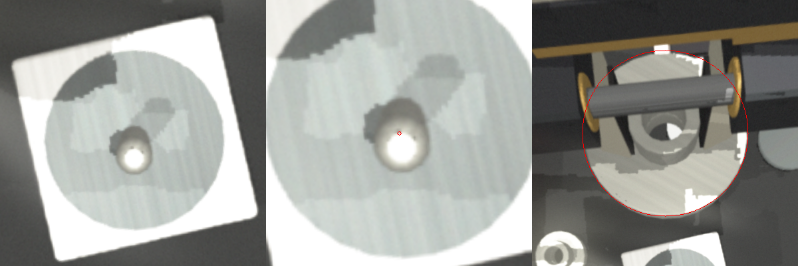

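carry_out(
  translation=[
    [-0.0015,-0.038,0],
    [-0.0015,-0.038,0],
    [-0.0016,-0.0381,0],
    [0,0,0.02],
    [0,0,0.02],
    [0,0,0],
    [0,0,0],
    [0,0,0],
  ],
  turn=[
    [0,0.002,0],
    [0,0,0],
    [0,0,0],
    [0,0,0],
    [0,0,0],
    [0,0,0],
    [0,0,0],
    [0,0,0],
  ],
  gripper=[1,1,1,1,1,1,1,1],
)

```text
time: 47.25
tool_pos: [0.6093, 0.2231, 0.176]
tool_rot: [-3.14, -0.003, -0.108]
contact_force: [-0.0, 0.3, -5.6]
opening: 0.0395
```

```bash
python3 - <<'E'
from h import *
go([.6077,.2225,.135],-.105)
E
```

```text
t 47.2 pos [0.6093 0.2231 0.176 ] rot [-3.1399 -0.0033 -0.1078] F [-0.0137  0.2824 -5.5778] op 0.0395
delta mm [-1.6777  0.8235 40.9622] turn [-0.0017 -0.0033 -0.0028]
```

carry_out(
  translation=[
    [-0.0012,0.0006,0.01],
    [0,0,0.012],
    [0,0,0.01],
    [0,0,0.006],
    [0,0,0],
    [0,0,0],
  ],
  turn=[
    [-0.001,-0.002,-0.001],
    [0,0,0],
    [0,0,0],
    [0,0,0],
    [0,0,0],
    [0,0,0],
  ],
  gripper=[1,1,1,1,1,1],
)

```text
time: 47.85
tool_pos: [0.6072, 0.2233, 0.1363]
tool_rot: [3.141, 0.001, -0.106]
contact_force: [0.3, 0.6, -5.7]
opening: 0.0393
```

```bash
python3 - <<'E'
from h import *
go([.6077,.2225,.12],-.105)
E
```

```text
t 47.9 pos [0.6072 0.2233 0.1363] rot [ 3.1414  0.0011 -0.1055] F [ 0.3268  0.6242 -5.6524] op 0.0393
delta mm [ 0.5688  0.7649 16.3404] turn [ 0.0002  0.0011 -0.0005]
```

carry_out(
  translation=[
    [0.0003,0.0006,0.004],
    [0,0,0.004],
    [0,0,0.004],
    [0,0,0.004],
    [0,0,0],
  ],
  turn=[
    [0,0.0006,0],
    [0,0,0],
    [0,0,0],
    [0,0,0],
    [0,0,0],
  ],
  gripper=[1,1,1,1,1],
)

```text
time: 48.35
tool_pos: [0.6069, 0.2225, 0.1195]
tool_rot: [3.141, 0.002, -0.106]
contact_force: [0.2, 0.2, -6.3]
opening: 0.039
```

carry_out(
  translation=[
    [0,0,0.004],
    [0,0,0.004],
    [0,0,0.004],
    [0,0,0.004],
    [0,0,0],
  ],
  turn=[
    [0,0,0],
    [0,0,0],
    [0,0,0],
    [0,0,0],
    [0,0,0],
  ],
  gripper=[1,1,1,1,1],
)

```text
time: 48.85
tool_pos: [0.6069, 0.2225, 0.1035]
tool_rot: [3.141, 0.002, -0.106]
contact_force: [-0.2, 0.1, -5.4]
opening: 0.0392
```

carry_out(
  translation=[
    [0,0,0.006],
    [0,0,0.006],
    [0,0,0.006],
    [0,0,0.006],
    [0,0,0.006],
    [0,0,0.006],
    [0,0,0.005],
    [0,0,0.003],
    [0,0,0],
    [0,0,0],
  ],
  turn=[
    [0,0,0],
    [0,0,0],
    [0,0,0],
    [0,0,0],
    [0,0,0],
    [0,0,0],
    [0,0,0],
    [0,0,0],
    [0,0,0],
    [0,0,0],
  ],
  gripper=[1,1,1,1,1,1,1,1,1,1],
)

```text
time: 49.85
tool_pos: [0.6075, 0.2227, 0.0606]
tool_rot: [3.142, 0.0, -0.106]
contact_force: [-0.6, -0.2, -6.4]
opening: 0.0385
```

carry_out(
  translation=[
    [0,0,0.001],
    [0,0,0.001],
    [0,0,0.001],
    [0,0,0.0005],
    [0,0,0],
  ],
  turn=[
    [0,0,0],
    [0,0,0],
    [0,0,0],
    [0,0,0],
    [0,0,0],
  ],
  gripper=[1,1,1,1,1],
)

```text
time: 50.35
tool_pos: [0.6073, 0.2226, 0.0568]
tool_rot: [3.141, 0.001, -0.106]
contact_force: [0.8, 0.3, -5.8]
opening: 0.0387
```

carry_out(
  translation=[
    [0,0,0.0005],
    [0,0,0.0005],
    [0,0,0.0005],
    [0,0,0.0005],
    [0,0,0],
  ],
  turn=[
    [0,0,0],
    [0,0,0],
    [0,0,0],
    [0,0,0],
    [0,0,0],
  ],
  gripper=[1,1,1,1,1],
)

```text
time: 50.85
tool_pos: [0.6072, 0.2226, 0.0548]
tool_rot: [3.141, 0.001, -0.106]
contact_force: [0.1, 0.8, -6.3]
opening: 0.0389
```

carry_out(
  translation=[
    [0,0,0.0003],
    [0,0,0.0003],
    [0,0,0],
  ],
  turn=[
    [0,0,0],
    [0,0,0],
    [0,0,0],
  ],
  gripper=[1,1,1],
)

```text
time: 51.15
tool_pos: [0.6073, 0.2226, 0.0543]
tool_rot: [3.141, 0.001, -0.106]
contact_force: [-0.1, 0.4, -6.5]
opening: 0.0387
```

carry_out(
  translation=[
    [0,0,0.0003],
    [0,0,0.0003],
    [0,0,0],
  ],
  turn=[
    [0,0,0],
    [0,0,0],
    [0,0,0],
  ],
  gripper=[1,1,1],
)

```text
time: 51.45
tool_pos: [0.6074, 0.2226, 0.0541]
tool_rot: [3.141, 0.0, -0.106]
contact_force: [-1.2, -0.4, -2.1]
opening: 0.0388
```

carry_out(
  translation=[
    [0,0,0.0003],
    [0,0,0],
  ],
  turn=[
    [0,0,0],
    [0,0,0],
  ],
  gripper=[1,1],
)

```text
time: 51.65
tool_pos: [0.6074, 0.2226, 0.0541]
tool_rot: [3.142, 0.0, -0.106]
contact_force: [-2.6, -1.6, 1.8]
opening: 0.0389
```

carry_out(
  translation=[
    [0,0,0],
    [0,0,0],
    [0,0,0],
    [0,0,0],
    [0,0,0],
    [0,0,-0.02],
    [0,0,-0.04],
    [0,0,-0.04],
    [0,0,-0.04],
    [0,0,-0.02],
  ],
  turn=[
    [0,0,0],
    [0,0,0],
    [0,0,0],
    [0,0,0],
    [0,0,0],
    [0,0,0],
    [0,0,0],
    [0,0,0],
    [0,0,0],
    [0,0,0],
  ],
  gripper=[-1,-1,-1,-1,-1,-1,-1,-1,-1,-1],
)

```text
time: 52.65
tool_pos: [0.6086, 0.223, 0.2178]
tool_rot: [-3.14, -0.005, -0.106]
contact_force: [0.2, 0.7, -0.3]
opening: 0.0917
```

```bash
python3 - <<'E'
from h import *
p=read_camera("top")
for n in ("weight_large_c","weight_medium_c","weight_small_c"):
    for t in nets.tip_of(p,n): print(n,round(t["score"],2),np.round(t["pixel"]),atz(p,t["pixel"],.015))
w=read_camera("wrist");c=(.6085,.2225)
wfit(w,c,.05,.04)
go([.445,-.205,.214],-.105)
E
```

```text
weight_large_c 0.93 [232. 203.] [0.6121 0.2226 0.015 ]
weight_large_c 0.4 [430. 211.] [ 0.6036 -0.2709  0.015 ]
weight_large_c 0.37 [318. 147.] [0.7562 0.0106 0.015 ]
weight_medium_c 0.95 [407. 280.] [ 0.4323 -0.216   0.015 ]
weight_small_c 0.77 [251. 270.] [0.4468 0.1687 0.015 ]
r50 [0.6095 0.2272] r 51.85
r50 [0.6082 0.2232] r 48.8
r20 [0.6082 0.22  ] r 21.85
r20 [0.6082 0.2228] r 19.375
t 52.9 pos [0.6067 0.2225 0.2119] rot [ 3.1406  0.0028 -0.1056] F [-0.4873  0.034   0.1435] op 0.0915
delta mm [-115.7754  442.1243   -1.4013] turn [ 0.001   0.0028 -0.0006]
```

carry_out(
  translation=[
    [-0.0116,0.0435,0],
    [-0.0116,0.0435,0],
    [-0.0116,0.0435,0],
    [-0.0116,0.0435,0],
    [-0.0116,0.0435,0],
    [-0.0116,0.0435,0],
    [-0.0116,0.0435,0],
    [-0.0116,0.0435,0],
    [-0.0116,0.0435,0],
    [-0.0116,0.0435,0],
  ],
  turn=[
    [0,0,0],
    [0,0,0],
    [0,0,0],
    [0,0,0],
    [0,0,0],
    [0,0,0],
    [0,0,0],
    [0,0,0],
    [0,0,0],
    [0,0,0],
  ],
  gripper=[-1,-1,-1,-1,-1,-1,-1,-1,-1,-1],
)

```text
time: 53.9
tool_pos: [0.4445, -0.1988, 0.2119]
tool_rot: [-3.14, 0.003, -0.106]
contact_force: [0.7, -0.1, 0.5]
opening: 0.0918
```

carry_out(
  translation=[
    [0,0,0],
    [0,0,0],
    [0,0,0],
  ],
  turn=[
    [0,0,0],
    [0,0,0],
    [0,0,0],
  ],
  gripper=[-1,-1,-1],
)

```text
time: 54.2
tool_pos: [0.4461, -0.1967, 0.2126]
tool_rot: [-3.14, 0.002, -0.105]
contact_force: [-0.4, -0.3, 0.4]
opening: 0.0918
```

```bash
python3 - <<'E'
from h import *
p=read_camera("wrist");t=nets.tip_of(p,"weight_medium_c")[0];c=atz(p,t["pixel"],.015,1)[:2];print(t["score"],c)
wfit(p,c,.042,name="md.png")
go([*c,.035],-.105)
E
```

```text
0.78 [ 0.4401 -0.2088]
r42 [ 0.4411 -0.209 ] r 41.65
r42 [ 0.4386 -0.2095] r 43.3
r20 [ 0.4413 -0.2053] r 19.0
r20 [ 0.4413 -0.2085] r 18.8
t 54.3 pos [ 0.4465 -0.1964  0.213 ] rot [-3.141   0.0014 -0.1036] F [0.0013 0.888  0.8037] op 0.092
delta mm [ -4.8392  13.1222 178.0414] turn [-0.0006  0.0014  0.0014]
```

View pics/md.png

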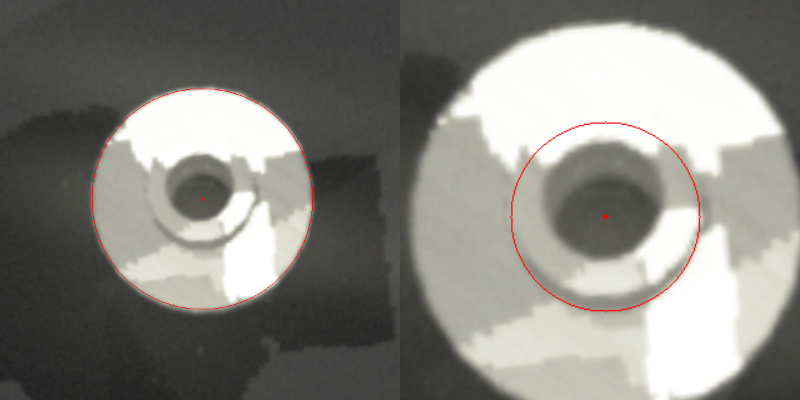

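carry_out(
  translation=[
    [-0.0047,0.0132,0.02],
    [0,0,0.04],
    [0,0,0.04],
    [0,0,0.04],
    [0,0,0.028],
    [0,0,0.01],
    [0,0,0],
    [0,0,0],
  ],
  turn=[
    [0,0.001,0.001],
    [0,0,0],
    [0,0,0],
    [0,0,0],
    [0,0,0],
    [0,0,0],
    [0,0,0],
    [0,0,0],
  ],
  gripper=[-1,-1,-1,-1,-1,-1,-1,-1],
)

```text
time: 55.1
tool_pos: [0.4412, -0.2104, 0.0366]
tool_rot: [3.141, -0.002, -0.106]
contact_force: [-0.6, -0.4, 0.7]
opening: 0.0915
```

```bash
python3 - <<'E'
from h import *
go([.4405,-.209,.0145],-.105)
E
```

```text
t 55.1 pos [ 0.4412 -0.2104  0.0366] rot [ 3.1406 -0.0022 -0.1057] F [-0.5576 -0.4186  0.6874] op 0.0915
delta mm [-0.9065 -1.3723 22.1295] turn [ 0.001  -0.0022 -0.0007]
```

carry_out(
  translation=[
    [-0.0006,-0.0012,0.01],
    [0,0,0.008],
    [0,0,0.003],
    [0,0,0],
    [0,0,0],
  ],
  turn=[
    [0.0006,-0.0015,0],
    [0,0,0],
    [0,0,0],
    [0,0,0],
    [0,0,0],
  ],
  gripper=[-1,-1,-1,-1,-1],
)

```text
time: 55.6
tool_pos: [0.4398, -0.2092, 0.0146]
tool_rot: [-3.141, 0.001, -0.107]
contact_force: [0.9, 0.1, -0.7]
opening: 0.0916
```

carry_out(
  translation=[
    [0,0,0],
    [0,0,0],
    [0,0,0],
    [0,0,0],
    [0,0,0],
    [0,0,0],
    [0,0,0],
    [0,0,0],
  ],
  turn=[
    [0,0,0],
    [0,0,0],
    [0,0,0],
    [0,0,0],
    [0,0,0],
    [0,0,0],
    [0,0,0],
    [0,0,0],
  ],
  gripper=[1,1,1,1,1,1,1,1],
)

```text
time: 56.4
tool_pos: [0.4399, -0.2092, 0.0145]
tool_rot: [-3.141, 0.001, -0.107]
contact_force: [0.9, 0.8, 0.3]
opening: 0.0388
```

carry_out(
  translation=[
    [0,0,-0.01],
    [0,0,-0.02],
    [0,0,-0.03],
    [0,0,-0.04],
    [0,0,-0.04],
    [0,0,-0.04],
    [0,0,-0.02],
    [0,0,0],
    [0,0,0],
  ],
  turn=[
    [0,0,0],
    [0,0,0],
    [0,0,0],
    [0,0,0],
    [0,0,0],
    [0,0,0],
    [0,0,0],
    [0,0,0],
    [0,0,0],
  ],
  gripper=[1,1,1,1,1,1,1,1,1],
)

```text
time: 57.3
tool_pos: [0.4391, -0.2087, 0.2137]
tool_rot: [-3.14, 0.003, -0.107]
contact_force: [-1.1, 0.2, -7.0]
opening: 0.0395
```

```bash
python3 - <<'E'
from h import *
go([.6077,.2225,.215],-.105)
E
```

```text
t 57.3 pos [ 0.4391 -0.2087  0.2137] rot [-3.1403  0.0025 -0.1066] F [-1.1127  0.2108 -6.9884] op 0.0395
delta mm [ 121.7289 -446.6862   -1.0528] turn [-0.0013  0.0025 -0.0016]
```

carry_out(
  translation=[
    [0.0122,-0.0446,0],
    [0.0122,-0.0446,0],
    [0.0122,-0.0446,0],
    [0.0122,-0.0446,0],
    [0.0122,-0.0446,0],
    [0.0122,-0.0446,0],
    [0.0122,-0.0446,0],
    [0.0122,-0.0446,0],
    [0.0122,-0.0446,0],
    [0.0122,-0.0446,0],
  ],
  turn=[
    [0,0,0],
    [0,0,0],
    [0,0,0],
    [0,0,0],
    [0,0,0],
    [0,0,0],
    [0,0,0],
    [0,0,0],
    [0,0,0],
    [0,0,0],
  ],
  gripper=[1,1,1,1,1,1,1,1,1,1],
)

```text
time: 58.3
tool_pos: [0.6078, 0.2228, 0.2113]
tool_rot: [3.14, 0.006, -0.107]
contact_force: [1.4, -0.5, -5.8]
opening: 0.039
```

carry_out(
  translation=[
    [0,0,0],
    [0,0,0],
    [0,0,0.02],
    [0,0,0.02],
    [0,0,0.015],
    [0,0,0],
    [0,0,0],
    [0,0,0],
  ],
  turn=[
    [0,0,0],
    [0,0,0],
    [0,0,0],
    [0,0,0],
    [0,0,0],
    [0,0,0],
    [0,0,0],
    [0,0,0],
  ],
  gripper=[1,1,1,1,1,1,1,1],
)

```text
time: 59.1
tool_pos: [0.6091, 0.2208, 0.1605]
tool_rot: [-3.141, -0.0, -0.107]
contact_force: [0.4, -0.2, -6.5]
opening: 0.0391
```

```bash
python3 - <<'E'
from h import *
go([.6075,.2225,.137],-.105)
E
```

```text
t 59.1 pos [0.6091 0.2208 0.1605] rot [-3.1408 -0.0003 -0.1073] F [ 0.3851 -0.1624 -6.5477] op 0.0391
delta mm [-1.761  -1.5149 23.5248] turn [-0.0008 -0.0003 -0.0023]
```

carry_out(
  translation=[
    [-0.0013,-0.0012,0.006],
    [0,0,0.008],
    [0,0,0.006],
    [0,0,0.003],
    [0,0,0],
    [0,0,0],
  ],
  turn=[
    [-0.0004,0,-0.001],
    [0,0,0],
    [0,0,0],
    [0,0,0],
    [0,0,0],
    [0,0,0],
  ],
  gripper=[1,1,1,1,1,1],
)

```text
time: 59.7
tool_pos: [0.6075, 0.2227, 0.1366]
tool_rot: [-3.142, 0.001, -0.106]
contact_force: [-0.1, 0.3, -6.4]
opening: 0.0389
```

```bash
python3 - <<'E'
from h import *
go([.6075,.2225,.12],-.105)
E
```

```text
t 59.7 pos [0.6075 0.2227 0.1366] rot [-3.1415  0.0009 -0.1055] F [-0.1188  0.3396 -6.4033] op 0.0389
delta mm [ 0.0029  0.1619 16.6463] turn [-0.0001  0.0009 -0.0005]
```

carry_out(
  translation=[
    [0,0,0.004],
    [0,0,0.004],
    [0,0,0.004],
    [0,0,0.004],
    [0,0,0.004],
    [0,0,0],
  ],
  turn=[
    [0,0,0],
    [0,0,0],
    [0,0,0],
    [0,0,0],
    [0,0,0],
    [0,0,0],
  ],
  gripper=[1,1,1,1,1,1],
)

```text
time: 60.3
tool_pos: [0.607, 0.2225, 0.1158]
tool_rot: [3.141, 0.002, -0.106]
contact_force: [0.7, -0.1, -5.3]
opening: 0.0387
```

carry_out(
  translation=[
    [0,0,0.005],
    [0,0,0.005],
    [0,0,0.005],
    [0,0,0.005],
    [0,0,0.004],
    [0,0,0.002],
    [0,0,0.001],
    [0,0,0],
    [0,0,0],
  ],
  turn=[
    [0,0,0],
    [0,0,0],
    [0,0,0],
    [0,0,0],
    [0,0,0],
    [0,0,0],
    [0,0,0],
    [0,0,0],
    [0,0,0],
  ],
  gripper=[1,1,1,1,1,1,1,1,1],
)

```text
time: 61.2
tool_pos: [0.6076, 0.2227, 0.0899]
tool_rot: [-3.141, 0.0, -0.106]
contact_force: [-0.3, 0.2, -6.2]
opening: 0.0389
```

Expected seat at .0845.

carry_out(
  translation=[
    [0,0,0.001],
    [0,0,0.001],
    [0,0,0.001],
    [0,0,0.0005],
    [0,0,0.0005],
    [0,0,0],
  ],
  turn=[
    [0,0,0],
    [0,0,0],
    [0,0,0],
    [0,0,0],
    [0,0,0],
    [0,0,0],
  ],
  gripper=[1,1,1,1,1,1],
)

```text
time: 61.8
tool_pos: [0.6074, 0.2226, 0.0856]
tool_rot: [-3.142, 0.001, -0.106]
contact_force: [-0.1, 0.7, -4.7]
opening: 0.039
```

carry_out(
  translation=[
    [0,0,0.0003],
    [0,0,0.0003],
    [0,0,0.0003],
    [0,0,0],
  ],
  turn=[
    [0,0,0],
    [0,0,0],
    [0,0,0],
    [0,0,0],
  ],
  gripper=[1,1,1,1],
)

```text
time: 62.2
tool_pos: [0.6074, 0.2226, 0.0847]
tool_rot: [-3.142, 0.001, -0.106]
contact_force: [0.0, -0.2, -5.4]
opening: 0.0389
```

carry_out(
  translation=[
    [0,0,0.0003],
    [0,0,0.0003],
    [0,0,0],
  ],
  turn=[
    [0,0,0],
    [0,0,0],
    [0,0,0],
  ],
  gripper=[1,1,1],
)

```text
time: 62.5
tool_pos: [0.6074, 0.2226, 0.0846]
tool_rot: [-3.141, 0.001, -0.106]
contact_force: [-0.7, -0.3, -0.3]
opening: 0.0391
```

Seated (the load has come off the wrist). Release and lift.

carry_out(
  translation=[
    [0,0,0.0002],
    [0,0,0],
    [0,0,0],
    [0,0,0],
    [0,0,0],
    [0,0,0],
    [0,0,-0.02],
    [0,0,-0.04],
    [0,0,-0.04],
    [0,0,-0.03],
  ],
  turn=[
    [0,0,0],
    [0,0,0],
    [0,0,0],
    [0,0,0],
    [0,0,0],
    [0,0,0],
    [0,0,0],
    [0,0,0],
    [0,0,0],
    [0,0,0],
  ],
  gripper=[1,-1,-1,-1,-1,-1,-1,-1,-1,-1],
)

```text
time: 63.5
tool_pos: [0.608, 0.2228, 0.2168]
tool_rot: [-3.141, -0.002, -0.106]
contact_force: [0.6, 0.6, 0.2]
opening: 0.092
```

carry_out(
  translation=[
    [-0.037,0.016,0],
    [-0.037,0.016,0],
    [-0.037,0.016,0],
    [-0.037,0.016,0],
    [0,0,0],
    [0,0,0],
    [0,0,0],
  ],
  turn=[
    [0,0,0],
    [0,0,0],
    [0,0,0],
    [0,0,0],
    [0,0,0],
    [0,0,0],
    [0,0,0],
  ],
  gripper=[-1,-1,-1,-1,-1,-1,-1],
)

```text
time: 64.2
tool_pos: [0.455, 0.1749, 0.2146]
tool_rot: [-3.141, -0.001, -0.106]
contact_force: [0.4, 0.7, -0.1]
opening: 0.0918
```

```bash
python3 - <<'E'
from h import *
p=read_camera("wrist")
for t in nets.tip_of(p,"weight_small_c"):print(t["score"],atz(p,t["pixel"],.015,1))
c=(.446,.173);wfit(p,c,.034,name="sm.png")
go([*c,.035],-.105)
E
```

```text
0.91 [0.4463 0.1775 0.015 ]
r34 [0.4457 0.1785] r 33.525
r34 [0.4477 0.1767] r 35.85
r20 [0.446 0.177] r 19.875
r20 [0.439 0.19 ] r 21.025
t 64.3 pos [0.4548 0.1748 0.2141] rot [-3.1413  0.0003 -0.1056] F [ 0.3758  0.3841 -0.4257] op 0.0918
delta mm [ -8.5072   2.7918 179.0565] turn [-0.0003  0.0003 -0.0006]
```

carry_out(
  translation=[
    [-0.0097,-0.002,0.02],
    [0,0,0.04],
    [0,0,0.04],
    [0,0,0.04],
    [0,0,0.029],
    [0,0,0.01],
    [0,0,0],
    [0,0,0],
  ],
  turn=[
    [0,0,0],
    [0,0,0],
    [0,0,0],
    [0,0,0],
    [0,0,0],
    [0,0,0],
    [0,0,0],
    [0,0,0],
  ],
  gripper=[-1,-1,-1,-1,-1,-1,-1,-1],
)

```text
time: 65.1
tool_pos: [0.4452, 0.1779, 0.036]
tool_rot: [-3.141, -0.001, -0.106]
contact_force: [0.1, 0.9, 0.2]
opening: 0.0916
```

```bash
python3 - <<'E'
from h import *
go([.4452,.1778,.0145],-.105)
E
```

```text
t 65.1 pos [0.4452 0.1779 0.036 ] rot [-3.141  -0.0007 -0.1056] F [0.1297 0.8573 0.1886] op 0.0916
delta mm [ 0.0387  0.1008 21.4589] turn [-0.0006 -0.0007 -0.0006]
```

carry_out(
  translation=[
    [0,0,0.01],
    [0,0,0.008],
    [0,0,0.003],
    [0,0,0],
    [0,0,0],
  ],
  turn=[
    [0,0,0],
    [0,0,0],
    [0,0,0],
    [0,0,0],
    [0,0,0],
  ],
  gripper=[-1,-1,-1,-1,-1],
)

```text
time: 65.6
tool_pos: [0.444, 0.1777, 0.0142]
tool_rot: [-3.141, 0.001, -0.106]
contact_force: [0.1, 0.3, -0.2]
opening: 0.0919
```

carry_out(
  translation=[
    [0,0,0],
    [0,0,0],
    [0,0,0],
    [0,0,0],
    [0,0,0],
    [0,0,0],
    [0,0,0],
    [0,0,0],
  ],
  turn=[
    [0,0,0],
    [0,0,0],
    [0,0,0],
    [0,0,0],
    [0,0,0],
    [0,0,0],
    [0,0,0],
    [0,0,0],
  ],
  gripper=[1,1,1,1,1,1,1,1],
)

```text
time: 66.4
tool_pos: [0.4442, 0.1776, 0.0141]
tool_rot: [-3.141, 0.001, -0.106]
contact_force: [0.6, -1.0, -1.0]
opening: 0.039
```

carry_out(
  translation=[
    [0,0,-0.01],
    [0,0,-0.02],
    [0,0,-0.03],
    [0,0,-0.04],
    [0,0,-0.04],
    [0,0,-0.04],
    [0,0,0],
    [0,0,0],
  ],
  turn=[
    [0,0,0],
    [0,0,0],
    [0,0,0],
    [0,0,0],
    [0,0,0],
    [0,0,0],
    [0,0,0],
    [0,0,0],
  ],
  gripper=[1,1,1,1,1,1,1,1],
)

```text
time: 67.2
tool_pos: [0.4438, 0.1775, 0.1946]
tool_rot: [-3.141, 0.0, -0.106]
contact_force: [-0.7, 0.2, -4.6]
opening: 0.038
```

```bash
python3 - <<'E'
from h import *
go([.6075,.2225,.195],-.105)
E
```

```text
t 67.2 pos [0.4438 0.1775 0.1946] rot [-3.1413  0.0002 -0.1056] F [-0.6632  0.1588 -4.5988] op 0.038
delta mm [158.0821 -61.9754  -0.4515] turn [-0.0003  0.0002 -0.0006]
```

carry_out(
  translation=[
    [0.0395,-0.0155,0],
    [0.0395,-0.0155,0],
    [0.0395,-0.0155,0],
    [0.0395,-0.0155,0],
    [0,0,0],
    [0,0,0],
    [0,0,0.02],
    [0,0,0.018],
    [0,0,0],
    [0,0,0],
  ],
  turn=[
    [0,0,0],
    [0,0,0],
    [0,0,0],
    [0,0,0],
    [0,0,0],
    [0,0,0],
    [0,0,0],
    [0,0,0],
    [0,0,0],
    [0,0,0],
  ],
  gripper=[1,1,1,1,1,1,1,1,1,1],
)

```text
time: 68.2
tool_pos: [0.6067, 0.2224, 0.1559]
tool_rot: [3.141, 0.003, -0.105]
contact_force: [0.2, -0.1, -2.4]
opening: 0.0384
```

```bash
python3 - <<'E'
from h import *
go([.6075,.2225,.137],-.105)
E
```

```text
t 68.2 pos [0.6067 0.2224 0.1559] rot [ 3.1411  0.0026 -0.1055] F [ 0.2209 -0.1008 -2.4146] op 0.0384
delta mm [ 0.8696 -0.1878 18.8676] turn [ 0.0005  0.0026 -0.0005]
```

carry_out(
  translation=[
    [0.0006,0,0.006],
    [0,0,0.006],
    [0,0,0.005],
    [0,0,0.002],
    [0,0,0],
    [0,0,0],
  ],
  turn=[
    [0,0.0016,0],
    [0,0,0],
    [0,0,0],
    [0,0,0],
    [0,0,0],
    [0,0,0],
  ],
  gripper=[1,1,1,1,1,1],
)

```text
time: 68.8
tool_pos: [0.6085, 0.2226, 0.137]
tool_rot: [-3.141, -0.001, -0.106]
contact_force: [0.3, -0.1, -3.7]
opening: 0.038
```

carry_out(
  translation=[
    [0,0,0.003],
    [0,0,0.003],
    [0,0,0.003],
    [0,0,0.003],
    [0,0,0.003],
    [0,0,0.002],
    [0,0,0.001],
    [0,0,0],
    [0,0,0],
  ],
  turn=[
    [0,0,0],
    [0,0,0],
    [0,0,0],
    [0,0,0],
    [0,0,0],
    [0,0,0],
    [0,0,0],
    [0,0,0],
    [0,0,0],
  ],
  gripper=[1,1,1,1,1,1,1,1,1],
)

```text
time: 69.7
tool_pos: [0.6084, 0.2226, 0.119]
tool_rot: [-3.141, -0.001, -0.106]
contact_force: [0.1, -0.7, -2.8]
opening: 0.0385
```

carry_out(
  translation=[
    [0,0,0.001],
    [0,0,0.001],
    [0,0,0.001],
    [0,0,0.0005],
    [0,0,0.0005],
    [0,0,0],
  ],
  turn=[
    [0,0,0],
    [0,0,0],
    [0,0,0],
    [0,0,0],
    [0,0,0],
    [0,0,0],
  ],
  gripper=[1,1,1,1,1,1],
)

```text
time: 70.3
tool_pos: [0.6083, 0.2225, 0.1149]
tool_rot: [-3.142, -0.001, -0.106]
contact_force: [0.0, 0.7, -3.9]
opening: 0.0387
```

carry_out(
  translation=[
    [0,0,0.0003],
    [0,0,0.0003],
    [0,0,0.0002],
    [0,0,0],
  ],
  turn=[
    [0,0,0],
    [0,0,0],
    [0,0,0],
    [0,0,0],
  ],
  gripper=[1,1,1,1],
)

```text
time: 70.7
tool_pos: [0.6084, 0.2225, 0.1142]
tool_rot: [-3.142, -0.001, -0.106]
contact_force: [-0.2, -0.2, -3.1]
opening: 0.0384
```

carry_out(
  translation=[
    [0,0,0.0003],
    [0,0,0.0002],
    [0,0,0],
  ],
  turn=[
    [0,0,0],
    [0,0,0],
    [0,0,0],
  ],
  gripper=[1,1,1],
)

```text
time: 71.0
tool_pos: [0.6084, 0.2226, 0.1141]
tool_rot: [-3.141, -0.001, -0.106]
contact_force: [-1.9, -0.4, 0.9]
opening: 0.0384
```

Seated. Release, lift, retreat and check.

carry_out(
  translation=[
    [0,0,0],
    [0,0,0],
    [0,0,0],
    [0,0,0],
    [0,0,0],
    [0,0,0],
    [0,0,-0.02],
    [0,0,-0.04],
    [0,0,-0.04],
    [0,0,-0.02],
  ],
  turn=[
    [0,0,0],
    [0,0,0],
    [0,0,0],
    [0,0,0],
    [0,0,0],
    [0,0,0],
    [0,0,0],
    [0,0,0],
    [0,0,0],
    [0,0,0],
  ],
  gripper=[-1,-1,-1,-1,-1,-1,-1,-1,-1,-1],
)

```text
time: 72.0
tool_pos: [0.6094, 0.2228, 0.2378]
tool_rot: [-3.14, -0.006, -0.106]
contact_force: [0.8, -0.9, 0.3]
opening: 0.0914
```

carry_out(
  translation=[
    [-0.03,0.03,0],
    [-0.03,0.03,0],
    [-0.03,0.03,0],
    [-0.03,0.03,0],
    [-0.03,0.03,0],
    [0,0,0],
    [0,0,0],
  ],
  turn=[
    [0,0,0],
    [0,0,0],
    [0,0,0],
    [0,0,0],
    [0,0,0],
    [0,0,0],
    [0,0,0],
  ],
  gripper=[-1,-1,-1,-1,-1,-1,-1],
)

```text
time: 72.7
tool_pos: [0.4434, 0.0888, 0.2342]
tool_rot: [-3.141, -0.002, -0.107]
contact_force: [0.2, 0.2, -0.7]
opening: 0.0916
```

```bash
python3 - <<'E'
from h import *
p=read_camera("side");t=read_camera("top")
def cr(p,X,h):
    c=proj(p,X);x,y=int(c[0]),int(c[1]);return cv2.resize(p["img"][y-h:y+h,x-h:x+h],(400,400),interpolation=2)
a=np.hstack([cr(p,[.608,.2225,.07],45),cr(p,[.61,-.18,.05],55)])
b=cv2.resize(t["img"][100:400,90:540],(300,200));full=cv2.resize(p["img"][100:450,60:480],(300,200))
z=np.zeros((200,800,3),np.uint8);z[:,:300]=b;z[:,300:600]=full
cv2.imwrite("pics/f.png",np.vstack([a,z])[:,:,::-1])
go([.45,.05,.2],-.105)
E
```

```text
t 72.8 pos [0.4443 0.0895 0.2339] rot [-3.1411 -0.0021 -0.1056] F [ 0.1985  0.01   -0.4997] op 0.092
delta mm [ 9.7652 38.6591 33.9107] turn [-0.0005 -0.0021 -0.0006]
```

View pics/f.png

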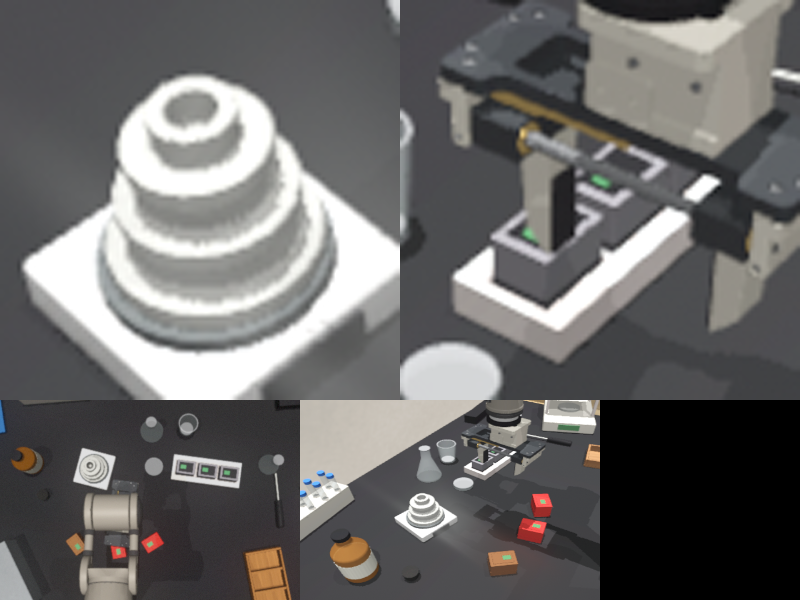

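The final pictures show all three modules seated, the weights stacked large, medium, small, and the bystanders in place. Handing in.

```bash
python3 -c "
from cell import robot
print(robot.hand_in())"
```

```text
the job is handed in; nothing more can be done
None
```

The job is handed in at about 73 s of the 210 s allowed. All three grey modules are in the dock sockets, and the large, medium and small weights are then stacked on the post in that order. The hand-in reports no verdict.

**Modules:** A side view taken after the third went in showed all three level. At release the gripper was at its expected seated height each time.

**Weights:** Each was lowered in steps of 0.2 to 0.3 mm over its last millimetre. The wrist load came off at the expected heights (TCP 54, 85 and 114 mm), with at most about 2 N of upward push on the wrist. The final view shows all three nested on the pan, with the bystanders and the red and brown look-alikes in place.

**What went wrong or disagreed:**
- **Second module:** on the first try it caught the socket edge at about 39 N and tilted in the grip. I set it down on the bench, gripped it again and it went in. That 39 N was a wrist-force reading through the held module, close to the 40 N limit for the arm or gripper body pressing on something, though well under the 120 N wrist limit.
- **Third module:** it touched the dock at about 29 N and went in freely after shifting it about 2 mm.
- **Camera offset:** the wrist camera and the arm disagreed by 1 to 2 mm in x, which I corrected for during the fits.
- **Medium weight:** it was knocked about 2.5 cm aside during the run, so I measured its position again before gripping it.

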